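# Set up strike-off rails beside a chocolate slab on an indexed turntable

### The arm

A 7-joint arm with a two-finger parallel gripper is mounted at the origin on the work surface. World frame = base frame: x ahead of the robot, y to its left, z up, the work surface at z = 0. Lengths are in m, angles in rad, forces in N, time in s.
With the tool pointing down it reaches from about 0.4 to 0.875 m from the base axis. Payload 19.3 kg.
Tool frame: the origin (TCP) lies midway between the tips of the shut fingers; the grasp point (between the pads) lies 19 mm behind it (bot.pinch_z is the distance from the TCP to the grasp point, in m); z points along the fingers, y is the direction in which the jaws open and shut (so a half turn about z gives the same grasp; the last joint's range is limited). The gripper opens to 85 mm and grips with 20 to 120 N. Pads are 22 mm wide; open, the fingers measure 114 mm over their backs; the gripper's body (76 mm by 85 mm) begins 54 mm behind the grasp point. The pads swing forward as they close: fully open they stand 13 mm farther back than shut.
Start: joints at [1.253, 0.521, -0.036, 1.599, 0.021, 1.021, -0.113], TCP at [0.153, -0.606, 0.231] pointing down, gripper open.
Joint ranges: [-2.91, 2.91], [-0.3, 2.13], [-1.5, 1.42], [0.17, 2.43], [-1.26, 4.41], [0.16, 1.93], [-2.52, 2.52]. Speed limits (rad/s): [1.89, 1.89, 2.39, 2.39, 3.01, 3.01, 3.01].

### API

Orientations are given as [roll, pitch, yaw] about the fixed x, y, z axes, in that order (R = Rz(yaw) Ry(pitch) Rx(roll)).
In Python, from workcell import bot gives the robot as it stands. The module is installed in compiled form; this text tells all that it offers.
- The arm moves only by the tool move_arm, never from a script. Its argument "moves" is text: rows parted by semicolons, each of 4 numbers parted by spaces: the shift along the tool's x, y, z in mm, then the turn about the tool's z in rad. In form: dx dy dz yaw; .... A call has exactly 10 rows; each row is the pose to reach, as a shift and turn from the pose commanded when the call began, along the tool's axes at that moment; what a row does not reach only later rows make up. A row lasts 1/12 s, in which the tool goes at most 41.7 mm and 7.16 degrees, less where a joint would pass 70% of its speed; a pose out of reach is approached as far as the arm can. A call with a gripper value outside its range is refused whole. "grip" is the opening, from 0 (shut) to 1 (fully open), set as the call begins (left out, the last holds). The fingers move at their own pace and stop on an object; "grip_force" is the grip in N (left out, the last holds). Time passes only in rows, so rows that repeat a pose let the fingers close, or fill a call up. It gives the time, the measured TCP pose, the force and the opening at its end, in the units of the state.
- bot.observe(): the state, without advancing time (a new reading comes with each control period).
- bot.grab_frame(name): name is "side" or "top"; returns a dict with "frame" (420x560x3 uint8, red, green, blue), "z_map" (420x560 float32, m along the optical axis (not along the pixel's ray), 0 where there is no reading), "K" (3x3 intrinsics, pixels), "eye" and "attitude" of the camera in the world. Camera axes: x right, y up, looking along -z (the intrinsics and any distortion apply to the point x, -y, -z); pixel columns grow to the right and rows downward; lengths in m; the calibration is good to about 2 mm. A picture is of the moment at which its call begins.
- bot.job_done(): hands the job in, once; it reports no verdict.
Trained networks look in a picture, given as the dict that the camera call returned (one of the last four; its "shot" number tells which), for a name from the list of things; names that differ only in an ending like _2 or _b are one class to them, and where a whole thing is asked for, a point or a joint stands for the part that bears it (a point fixed in the world has none). Each returns a list of dicts, best first, with "conf" (0 to 1); they miss things now and then, are a little off and sometimes report something else, mostly with a low value. They report only what shows in the picture. A call takes as long as a camera call. They do not tell look-alikes from the thing itself.
- bot.search_frame(picture, label): "at" ([column, row] in pixels, amid what is visible of it).
- bot.pinpoint(picture, label): "at" ([column, row] in pixels: a listed point, or the origin of a listed thing).
The state is a dict: "clock": time; "qpos": joint angles; "qd": joint speeds; "joint_efforts": joint torques, N m; "position": TCP position; "tool_rot": TCP orientation; "force": force on the tool from outside, world axes, zero at the start; "moment": the same for the moment, N m; "grip_width": finger opening in m.
Only numpy, scipy, OpenCV 4.12 (cv2) and the standard library are available. Lean on these libraries where they do the work, as an engineer would, in place of code of your own. Each camera call takes 0.05 s, during which the arm holds its last target. There are 200 camera calls.

### The job

Get the chocolate slab on the turntable ready for its next layer: first lift the square cutters off it into the steel pan, then lay one rail flush along the slab's long side nearest you, centred on that side. Swing the turntable half a turn (it has a knob to move it by), through the middle click to the last one, and only then lay the other rail flush along the opposite long side, which now faces you. Finally rest the red bar across both rails over the middle of the slab, square to them, and leave the other things on the counter alone.

Things in the scene. Friction and masses are not known exactly. Their poses are not given: they have to be found in the camera images.
- turntable (a joint): Round white decorating turntable, 340 mm across and 12 mm thick, its flat top 85 mm above the counter, on a fixed stand. Value in rad: 0 at the start, growing clockwise seen from above up to 3.14 (half a turn). It clicks at 0, 1.57 and 3.14, with end stops at 0 and 3.14; it turns freely between, with a push of at most about 3 N at the knob, and settles into a click from a few degrees away.
- slab (a point): Centre of the hard dark-brown chocolate slab fixed on the middle of the turntable: 140 mm along its x axis, 200 mm along its y axis, 12 mm thick; its top is 97 mm above the counter, its centre (this point) 91 mm. It lies on the turntable's axis and turns with it. Its long sides are the faces at x = -70 mm (nearest the robot at the start) and x = +70 mm of this frame.
- knob (a point): Round turning knob near the turntable's rim, black head 26 mm across on a 20 mm stem, standing 38 mm above the turntable's top. This point is 28 mm above the turntable's top, 150 mm from the axis along the slab's +y axis: it starts at the robot's left, passes the far side in mid turn and ends at the right.
- rail1_c (a point): Aluminium rail, straight square-section bar 220 x 30 x 30 mm, 0.28 kg, long axis x. Point at its centre. It lies with its twin and the red bar on a flat blue mat 4 mm thick. The two rails are alike; either may go on either side, on any of its long faces.
- rail2_c (a point): Aluminium rail, straight square-section bar 220 x 30 x 30 mm, 0.28 kg, long axis x. Point at its centre. It lies with its twin and the red bar on a flat blue mat 4 mm thick. The two rails are alike; either may go on either side, on any of its long faces.
- bar_c (a point): Red strike-off bar, flat straightedge 240 x 40 x 12 mm, 0.12 kg, long axis x, lying flat on the blue mat at the start. Point at its centre. To lie square across the rails its x axis is parallel to the slab's x axis.
- cutter1_c (a point): Square brass-coloured pastry cutter, an open square tube 50 x 50 mm, 42 mm high, walls 3 mm, axis z, standing on the slab; 0.06 kg. Point at its centre. Two to four cutters are there; an absent one reads None.
- cutter2_c (a point): Square brass-coloured pastry cutter, an open square tube 50 x 50 mm, 42 mm high, walls 3 mm, axis z, standing on the slab; 0.06 kg. Point at its centre. Two to four cutters are there; an absent one reads None.
- cutter3_c (a point): Square brass-coloured pastry cutter, an open square tube 50 x 50 mm, 42 mm high, walls 3 mm, axis z, standing on the slab; 0.06 kg. Point at its centre. Two to four cutters are there; an absent one reads None.
- cutter4_c (a point): Square brass-coloured pastry cutter, an open square tube 50 x 50 mm, 42 mm high, walls 3 mm, axis z, standing on the slab; 0.06 kg. Point at its centre. Two to four cutters are there; an absent one reads None.
- pan: Open steel pan fixed on the counter, 265 mm along its x axis, 165 mm along its y axis, 50 mm high, walls and floor 4 mm. Origin at the centre of its underside, on the counter.
- mat: Flat blue silicone mat fixed on the counter, 320 mm along its x axis, 250 mm along its y axis, 4 mm thick; the rails and the red bar start on it, parallel to its y axis, side by side 100 mm apart. Mat and pan may change sides. Origin at the centre of its underside.
- syrup: Bystander: amber syrup bottle, 60 mm across, 150 mm high; origin at its foot. Leave alone.
- cocoa: Bystander: green can, 84 mm across, 120 mm high; origin at its foot. Leave alone.
There are look-alikes about, which are no part of the job. Leave any black look-alike of the part that bears cutter4_c alone. Leave any purple look-alike of the part that bears cutter2_c alone.

How it is judged:
On the way, in this order (a step that is already met when the one before it is completed fails the run):
1. every cutter is off the slab and in the pan (x of cutter1_c in the frame of pan between -0.13 and 0.13 m and y of cutter1_c in the frame of pan between -0.08 and 0.08 m and z of each of cutter1_c, cutter2_c, cutter3_c, cutter4_c in the frame of pan below 0.05 m and x of cutter2_c in the frame of pan between -0.13 and 0.13 m and y of cutter2_c in the frame of pan between -0.08 and 0.08 m and x of cutter3_c in the frame of pan between -0.13 and 0.13 m and y of cutter3_c in the frame of pan between -0.08 and 0.08 m and x of cutter4_c in the frame of pan between -0.13 and 0.13 m and y of cutter4_c in the frame of pan between -0.08 and 0.08 m), for 0.2 s.
2. a rail lies released and flush along the slab's near long side, the turntable still at its first click (((x of rail1_c in the frame of slab between -0.0875 and -0.0825 m and y of rail1_c in the frame of slab between -0.02 and 0.02 m and z of rail1_c in the frame of slab between 0.004 and 0.014 m and angle between the x axis of rail1_c and the y axis of slab, either way round below 0.03 rad and linear speed of rail1 below 0.02 m/s) or (x of rail2_c in the frame of slab between -0.0875 and -0.0825 m and y of rail2_c in the frame of slab between -0.02 and 0.02 m and z of rail2_c in the frame of slab between 0.004 and 0.014 m and angle between the x axis of rail2_c and the y axis of slab, either way round below 0.03 rad and linear speed of rail2 below 0.02 m/s)) and value of joint turntable below 0.1 rad and contact force between the fingers and rail1 below 0.1 N and contact force between the fingers and rail2 below 0.1 N), for 0.2 s.
3. the turntable is turned half a turn to its last click (value of joint turntable above 3.07 rad), for 0.2 s.
4. both rails lie released and flush, one along each long side, with the turntable at its last click ((((x of rail1_c in the frame of slab between -0.0875 and -0.0825 m and y of rail1_c in the frame of slab between -0.02 and 0.02 m and z of rail1_c in the frame of slab between 0.004 and 0.014 m and angle between the x axis of rail1_c and the y axis of slab, either way round below 0.03 rad and linear speed of rail1 below 0.02 m/s) and (x of rail2_c in the frame of slab between 0.0825 and 0.0875 m and y of rail2_c in the frame of slab between -0.02 and 0.02 m and z of rail2_c in the frame of slab between 0.004 and 0.014 m and angle between the x axis of rail2_c and the y axis of slab, either way round below 0.03 rad and linear speed of rail2 below 0.02 m/s)) or ((x of rail2_c in the frame of slab between -0.0875 and -0.0825 m and y of rail2_c in the frame of slab between -0.02 and 0.02 m and z of rail2_c in the frame of slab between 0.004 and 0.014 m and angle between the x axis of rail2_c and the y axis of slab, either way round below 0.03 rad and linear speed of rail2 below 0.02 m/s) and (x of rail1_c in the frame of slab between 0.0825 and 0.0875 m and y of rail1_c in the frame of slab between -0.02 and 0.02 m and z of rail1_c in the frame of slab between 0.004 and 0.014 m and angle between the x axis of rail1_c and the y axis of slab, either way round below 0.03 rad and linear speed of rail1 below 0.02 m/s))) and value of joint turntable above 3.07 rad and contact force between the fingers and rail1 below 0.1 N and contact force between the fingers and rail2 below 0.1 N), for 0.2 s.
At the end, for the whole second after the job is handed in: Cutters in the pan; turntable within 4 degrees of its last click; a rail along each long side of the slab, gap under 2.5 mm, parallel within 0.03 rad, centred within 20 mm; red bar resting on both rails, within 25 mm of the slab's middle across it and 50 mm along it, square within 0.12 rad (all of step 1 and (((x of rail1_c in the frame of slab between -0.0875 and -0.0825 m and y of rail1_c in the frame of slab between -0.02 and 0.02 m and z of rail1_c in the frame of slab between 0.004 and 0.014 m and angle between the x axis of rail1_c and the y axis of slab, either way round below 0.03 rad and linear speed of rail1 below 0.02 m/s) and (x of rail2_c in the frame of slab between 0.0825 and 0.0875 m and y of rail2_c in the frame of slab between -0.02 and 0.02 m and z of rail2_c in the frame of slab between 0.004 and 0.014 m and angle between the x axis of rail2_c and the y axis of slab, either way round below 0.03 rad and linear speed of rail2 below 0.02 m/s)) or ((x of rail2_c in the frame of slab between -0.0875 and -0.0825 m and y of rail2_c in the frame of slab between -0.02 and 0.02 m and z of rail2_c in the frame of slab between 0.004 and 0.014 m and angle between the x axis of rail2_c and the y axis of slab, either way round below 0.03 rad and linear speed of rail2 below 0.02 m/s) and (x of rail1_c in the frame of slab between 0.0825 and 0.0875 m and y of rail1_c in the frame of slab between -0.02 and 0.02 m and z of rail1_c in the frame of slab between 0.004 and 0.014 m and angle between the x axis of rail1_c and the y axis of slab, either way round below 0.03 rad and linear speed of rail1 below 0.02 m/s))) and x of bar_c in the frame of slab between -0.025 and 0.025 m and y of bar_c in the frame of slab between -0.05 and 0.05 m and z of bar_c in the frame of slab between 0.026 and 0.034 m and angle between the x axis of bar_c and the x axis of slab, either way round below 0.12 rad and linear speed of bar below 0.02 m/s and value of joint turntable above 3.07 rad); the robot touches nothing.
It fails at once if the syrup is shoved or knocked over (distance of syrup from where it was at the start of the episode above 0.03 m or angle between syrup's own z axis and vertical above 0.5 rad).
It fails at once if the cocoa is shoved or knocked over (distance of cocoa from where it was at the start of the episode above 0.03 m or angle between cocoa's own z axis and vertical above 0.5 rad).
Of cutter1, cutter2, cutter3, cutter4 only 2 to 4 are there at a start; the rules pass over those that are not, and their reading is None.
At some moment in a run one of rail1, rail2, bar may be knocked a few centimetres aside while the robot is not near it.
Once in a run the grip may slacken for a moment while it holds something.
It also fails if it takes over 210 s, if anything falls off the work surface, if the arm or the gripper's body presses on something with over 40 N, if the wrist force passes 120 N, or if a joint passes its speed limit or range.

## Working session

There is one attempt and no reset: what is moved stays moved. The work goes in short steps, Python scripts to look and compute and a tool call to move; the robot and the scene stay as the last step left them, time stands still between calls to the robot, and variables do not carry over. Pictures are saved under pics/ and viewed, about 12 in all and at most 16, crops included, and the job is handed in when it is done.

Besides the shell and the picture viewer there is one more tool, called in YAML: its name, and indented under it one key for each argument. move_arm: Moves the arm, as the interface text tells. Its arguments: {"type":"object","properties":{"moves":{"type":"string"},"grip":{"type":"number"},"grip_force":{"type":"number"}},"required":["moves"]}

```bash
mkdir -p pics; cat > h.py <<'E'
import numpy as np, cv2
from workcell import bot
from scipy.spatial.transform import Rotation as R
def rot(a):
    a=np.array(a,float)
    return a if a.shape==(3,3) else (R.from_euler('xyz',a).as_matrix() if a.size==3 else R.from_quat(a).as_matrix())
def cloud(p):
    z=p['z_map'];K=p['K'];h,w=z.shape
    u,v=np.meshgrid(np.arange(w),np.arange(h))
    c=np.stack([(u-K[0,2])/K[0,0]*z,-(v-K[1,2])/K[1,1]*z,-z],-1)
    W=c@rot(p['attitude']).T+np.array(p['eye']); W[z==0]=np.nan
    return W
def save(p,n): cv2.imwrite('pics/'+n,p['frame'][:,:,::-1])
def st():
    s=bot.observe(); print('t',round(s['clock'],2),'pos',np.round(s['position'],4),'rot',np.round(s['tool_rot'],3),'F',np.round(s['force'],1),'g',round(s['grip_width'],4)); return s
E
python3 - <<'E'
from h import *
s=st()
for n in ['top','side']:
    p=bot.grab_frame(n); save(p,n+'0.png'); print({k:(v if k not in('frame','z_map') else 0) for k,v in p.items()})
    W=cloud(p)
    for l in ['slab','knob','rail1_c','bar_c','cutter1_c','pan','mat','syrup','cocoa']:
        for d in bot.pinpoint(p,l):
            u,v=np.round(d['at']).astype(int); print(n,l,round(d['conf'],2),(u,v),np.round(W[min(max(v,0),419),min(max(u,0),559)],3))
E
```

```text
t 0.0 pos [ 0.1532 -0.6056  0.2307] rot [-3.141  0.     0.248] F [-0.3 -0.8 -0.1] g 0.0857
{'frame': 0, 'z_map': 0, 'K': array([[448.40903871,   0.        , 273.19247729],
       [  0.        , 448.40903871, 215.77036684],
       [  0.        ,   0.        ,   1.        ]]), 'eye': array([0.29895257, 0.00636359, 1.3166931 ]), 'attitude': array([ 0.20803143, -0.00219985, -1.6102346 ]), 'shot': 1}
top slab 0.69 (np.int64(266), np.int64(222)) [0.539 0.014 0.097]
top knob 0.8 (np.int64(211), np.int64(222)) [0.54  0.163 0.123]
top knob 0.49 (np.int64(334), np.int64(157)) [ 0.729 -0.191  0.072]
top rail1_c 0.68 (np.int64(280), np.int64(238)) [ 0.493 -0.023  0.094]
top rail1_c 0.65 (np.int64(388), np.int64(238)) [ 0.49  -0.336  0.036]
top rail1_c 0.38 (np.int64(399), np.int64(272)) [ 0.392 -0.36   0.031]
top bar_c 0.62 (np.int64(385), np.int64(205)) [ 0.592 -0.341  0.019]
top cutter1_c 0.5 (np.int64(282), np.int64(239)) [ 0.49  -0.028  0.098]
top pan 0.63 (np.int64(153), np.int64(245)) [0.502 0.35  0.004]
top pan 0.23 (np.int64(385), np.int64(203)) [ 0.598 -0.341  0.019]
top mat 0.62 (np.in
[... 749 characters left out ...]
.134]
side rail1_c 0.8 (np.int64(344), np.int64(172)) [ 0.481 -0.317  0.034]
side bar_c 0.56 (np.int64(310), np.int64(169)) [ 0.588 -0.326  0.017]
side cutter1_c 0.85 (np.int64(311), np.int64(205)) [ 0.504 -0.048  0.105]
side cutter1_c 0.62 (np.int64(268), np.int64(257)) [0.534 0.181 0.124]
side cutter1_c 0.18 (np.int64(285), np.int64(199)) [ 0.561 -0.014  0.135]
side pan 0.85 (np.int64(262), np.int64(360)) [0.487 0.356 0.002]
side pan 0.27 (np.int64(291), np.int64(221)) [0.52  0.065 0.138]
side mat 0.87 (np.int64(342), np.int64(173)) [ 0.485 -0.312  0.033]
side syrup 0.63 (np.int64(242), np.int64(187)) [ 0.747 -0.17   0.021]
side cocoa 0.97 (np.int64(183), np.int64(273)) [0.74  0.21  0.036]
```

View pics/top0.png

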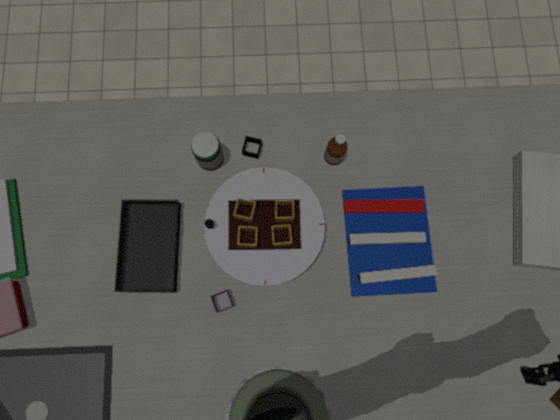

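View pics/side0.png

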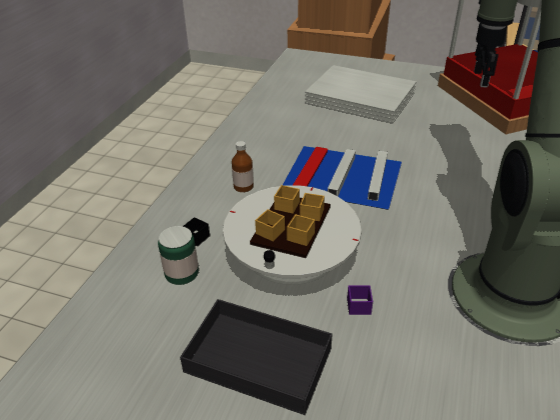

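The pictures show four brass cutters on the slab (top view around (235–290, 200–245)). The pan is on the left and the mat on the right, with the near rail tilted. The look-alikes are a black cutter at (252,147) and a purple one at (223,300). Next I measure geometry from colour and depth.

```bash
cat >> h.py <<'E'
def rects(p,mask,zr,box,minpts=15):
    """world-frame min-area rects of connected mask blobs; box=(x0,x1,y0,y1)"""
    W=cloud(p);x,y,z=W[...,0],W[...,1],W[...,2]
    m=mask&(z>zr[0])&(z<zr[1])&(x>box[0])&(x<box[1])&(y>box[2])&(y<box[3])
    n,L=cv2.connectedComponents(m.astype(np.uint8),connectivity=8)
    out=[]
    for i in range(1,n):
        q=W[L==i]
        if len(q)<minpts: continue
        (cx,cy),(a,b),ang=cv2.minAreaRect((q[:,:2]*1000).astype(np.float32))
        ang=ang if a>=b else ang+90   # long-axis angle from +x, deg
        ang=(ang+90)%180-90
        out.append((round(cx,1),round(cy,1),round(max(a,b),1),round(min(a,b),1),round(ang,2),round(np.median(q[:,2])*1000,1),len(q)))
    return out
def masks(p):
    f=p['frame'];h=cv2.cvtColor(f,cv2.COLOR_RGB2HSV);return f.astype(int),h[...,0].astype(int),h[...,1].astype(int),h[...,2].astype(int)
E
python3 - <<'E'
from h import *
for n in ['top','side']:
    p=bot.grab_frame(n); f,H,S,V=masks(p); T=np.ones_like(H,bool)
    print(n)
    for r in rects(p,T,(.120,.150),(.35,.7,-.15,.15)): print(' cutter',r)
    for r in rects(p,(H>14)&(H<35)&(S>90),(.100,.150),(.35,.7,-.15,.15)): print(' cutcol',r)
    for r in rects(p,T,(.115,.130),(.35,.75,.1,.22)): print(' knob',r)
    for r in rects(p,T,(.025,.045),(.3,.75,-.55,-.2)): print(' rail',r)
    for r in rects(p,(H<8)&(S>120),(.005,.025),(.3,.75,-.55,-.2)): print(' bar',r)
    for r in rects(p,(S<90)&(V>90),(.078,.092),(.3,.75,-.22,.22)): print(' table',r)
    for r in rects(p,(V<110),(.092,.107),(.3,.75,-.22,.22)): print(' slab',r)
    for r in rects(p,T,(.04,.056),(.3,.7,.2,.5)): print(' pan',r)
E
```

```text
top
 cutter (572.0, 70.8, 50.9, 50.3, -15.2, np.float64(136.5), 145)
 cutter (565.9, -37.4, 49.8, 46.1, -2.36, np.float64(136.8), 109)
 cutter (497.4, -26.4, 51.0, 49.8, 2.91, np.float64(136.8), 121)
 cutter (497.6, 64.9, 50.8, 50.3, -4.94, np.float64(137.1), 128)
 cutcol (570.2, 71.4, 53.6, 50.4, -15.41, np.float64(127.2), 207)
 cutcol (565.8, -37.7, 49.6, 47.2, -1.73, np.float64(130.0), 172)
 cutcol (501.7, 67.2, 58.9, 55.4, -5.49, np.float64(133.4), 188)
 cutcol (500.4, -26.5, 58.2, 54.1, 0.78, np.float64(133.1), 177)
 knob (739.2, 177.8, 62.0, 20.4, -88.72, np.float64(119.4), 122)
 knob (537.9, 168.9, 23.4, 22.9, 42.9, np.float64(121.9), 68)
 rail (492.9, -335.5, 221.3, 31.8, 89.26, np.float64(33.0), 787)
 rail (388.3, -357.0, 221.4, 30.1, -86.07, np.float64(33.0), 823)
 bar (591.9, -335.9, 234.6, 35.6, 87.88, np.float64(15.1), 733)
 table (536.1, 19.7, 338.0, 335.9, -3.92, np.float64(84.4), 7446)
 slab (737.4, -195.3, 49.1, 19.1, 81.18, np.float64(99.0), 88)
 slab (735.4, 176.6, 72.5, 22.0, -85.94, np.float64(100.3), 52)
 slab (535.5, 18.1, 198.1, 140.7, 88.76, np.float64(96.6),
[... 977 characters left out ...]
473)
 rail (386.6, -357.7, 228.4, 30.2, -86.07, np.float64(34.0), 459)
 bar (590.9, -348.0, 224.9, 39.7, 88.09, np.float64(16.3), 498)
 table (532.9, 20.0, 340.9, 337.8, -83.38, np.float64(84.8), 6082)
 table (728.3, 201.4, 26.6, 6.5, 58.49, np.float64(80.2), 20)
 slab (736.4, -190.2, 44.8, 20.1, 65.36, np.float64(98.7), 74)
 slab (533.3, 21.6, 201.4, 141.1, 88.9, np.float64(97.1), 1323)
 slab (579.3, 45.1, 20.0, 10.4, 2.06, np.float64(100.8), 32)
 slab (503.6, 41.2, 25.0, 7.8, 0.19, np.float64(104.2), 27)
 slab (731.3, 190.9, 63.4, 16.9, 69.81, np.float64(100.1), 114)
 slab (535.9, 175.5, 19.3, 9.4, 5.86, np.float64(99.0), 34)
 pan (495.4, 355.5, 266.8, 171.2, -2.63, np.float64(47.2), 1468)
```

move_arm:
  moves: "35 -20 0 0.1;70 -40 0 0.2;105 -62 0 0.248;140 -83 0 0.248;175 -104 0 0.248;210 -125 0 0.248;245 -146 0 0.248;280 -167 0 0.248;310 -185 0 0.248;325 -195 0 0.248"
  grip: 1
  grip_force: 30

```text
clock: 1.93
position: [0.4237, -0.3335, 0.2315]
tool_rot: [-3.141, -0.001, 0.004]
force: [0.3, 0.6, -0.1]
grip_width: 0.0857
```

move_arm:
  moves: "8 -35 0 0;16 -75 0 0;24 -115 0 0;32 -155 0 0;40 -195 0 0;48 -235 0 0;56 -275 0 0;62 -315 0 0;68 -355 0 0;73 -390 0 0.09"

```text
clock: 2.77
position: [0.4937, 0.0555, 0.2315]
tool_rot: [-3.141, -0.001, -0.088]
force: [-0.2, -0.3, 0.4]
grip_width: 0.0858
```

move_arm:
  moves: "0 0 0 0;0 0 0 0;0 0 0 0;0 0 0 0;0 0 0 0;0 0 0 0;0 0 0 0;0 0 0 0;0 0 0 0;0 0 0 0"

```text
clock: 3.6
position: [0.4936, 0.0527, 0.2313]
tool_rot: [-3.142, 0.0, -0.09]
force: [-0.8, 0.0, 0.0]
grip_width: 0.0853
```

move_arm:
  moves: "2 -12 10 0;2 -12 40 0;2 -12 75 0;2 -12 100 0;2 -12 115 0;2 -12 123 0;2 -12 123 0;2 -12 123 0;2 -12 123 0;2 -12 123 0"

```text
clock: 4.43
position: [0.4973, 0.0647, 0.1094]
tool_rot: [-3.141, -0.002, -0.09]
force: [0.1, 0.4, 0.5]
grip_width: 0.0856
```

move_arm:
  moves: "0 0 0 0;0 0 0 0;0 0 0 0;0 0 0 0;0 0 0 0;0 0 0 0;0 0 0 0;0 0 0 0;0 0 0 0;0 0 0 0"
  grip: 0

```text
clock: 5.27
position: [0.4969, 0.0646, 0.1088]
tool_rot: [-3.141, -0.001, -0.09]
force: [-1.2, 0.2, 5.9]
grip_width: 0.0496
```

move_arm:
  moves: "0 0 -10 0;0 0 -40 0;0 0 -75 0;0 0 -105 0;0 0 -123 0;0 0 -123 0;0 0 -123 0;0 0 -123 0;0 0 -123 0;0 0 -123 0"

```text
clock: 6.1
position: [0.4963, 0.0646, 0.2305]
tool_rot: [3.141, 0.002, -0.09]
force: [0.2, 0.4, -0.3]
grip_width: 0.0495
```

move_arm:
  moves: "-13 -32 0 0;-28 -68 0 0;-43 -105 0 0;-57 -141 0 0;-72 -177 0 0;-87 -213 0 0;-101 -248 0 -0.04;-112 -275 0 -0.04;-117 -287 0 -0.04;-117 -287 0 -0.04"

```text
clock: 6.93
position: [0.4037, 0.3648, 0.2305]
tool_rot: [-3.141, 0.001, -0.045]
force: [-0.9, 0.4, -0.8]
grip_width: 0.0493
```

move_arm:
  moves: "0 0 20 0;0 0 55 0;0 0 90 0;0 0 125 0;0 0 160 0;0 0 190 0;0 0 205 0;0 0 212 0;0 0 212 0;0 0 212 0"

```text
clock: 7.77
position: [0.4063, 0.3609, 0.0197]
tool_rot: [-3.142, 0.0, -0.051]
force: [-0.2, 0.5, -0.2]
grip_width: 0.0494
```

move_arm:
  moves: "0 0 0 0;0 0 0 0;0 0 0 0;0 0 0 0;0 0 -30 0;0 0 -70 0;0 0 -110 0;0 0 -150 0;0 0 -190 0;0 0 -212 0"
  grip: 1

```text
clock: 8.6
position: [0.4067, 0.3616, 0.2362]
tool_rot: [-3.138, -0.003, -0.05]
force: [0.4, 0.0, 0.3]
grip_width: 0.0852
```

move_arm:
  moves: "18 28 0 0;38 60 0 0;58 91 0 0;80 126 0 0.05;102 161 0 0.1;124 196 0 0.15;146 230 0 0.2;165 260 0 0.23;178 281 0 0.23;178 281 0 0.23"

```text
clock: 9.43
position: [0.5715, 0.0658, 0.2316]
tool_rot: [3.14, -0.002, -0.287]
force: [-0.2, 0.1, -0.3]
grip_width: 0.0856
```

move_arm:
  moves: "0 0 0 0;0 0 0 0;0 0 10 0;0 0 40 0;0 0 75 0;0 0 105 0;0 0 118 0;0 0 122 0;0 0 122 0;0 0 122 0"

```text
clock: 10.27
position: [0.5699, 0.072, 0.1099]
tool_rot: [-3.141, -0.001, -0.279]
force: [-0.0, -0.3, 0.0]
grip_width: 0.0852
```

move_arm:
  moves: "0 0 0 0;0 0 0 0;0 0 0 0;0 0 0 0;0 0 0 0;0 0 0 0;0 0 0 0;0 0 0 0;0 0 0 0;0 0 0 0"
  grip: 0

```text
clock: 11.1
position: [0.5702, 0.0715, 0.1102]
tool_rot: [-3.141, -0.001, -0.28]
force: [-0.6, 0.9, 8.0]
grip_width: 0.05
```

move_arm:
  moves: "0 0 -10 0;0 0 -40 0;0 0 -75 0;0 0 -105 0;0 0 -122 0;0 0 -122 0;0 0 -122 0;0 0 -122 0;0 0 -122 0;0 0 -122 0"

```text
clock: 11.93
position: [0.5693, 0.0713, 0.2305]
tool_rot: [3.141, 0.001, -0.28]
force: [-0.6, -0.7, -0.3]
grip_width: 0.0496
```

move_arm:
  moves: "-18 -25 0 0;-40 -56 0 0;-62 -87 0 0;-84 -118 0 -0.05;-106 -149 0 -0.1;-128 -180 0 -0.15;-150 -210 0 -0.2;-168 -234 0 -0.23;-178 -247 0 -0.23;-178 -247 0 -0.23"

```text
clock: 12.77
position: [0.4645, 0.3619, 0.2304]
tool_rot: [-3.141, 0.002, -0.045]
force: [0.3, -0.0, -0.6]
grip_width: 0.0496
```

move_arm:
  moves: "0 0 20 0;0 0 55 0;0 0 90 0;0 0 125 0;0 0 160 0;0 0 190 0;0 0 205 0;0 0 212 0;0 0 212 0;0 0 212 0"

```text
clock: 13.6
position: [0.4672, 0.3575, 0.0192]
tool_rot: [3.141, 0.0, -0.051]
force: [0.2, 0.2, 0.4]
grip_width: 0.0493
```

move_arm:
  moves: "0 0 0 0;0 0 0 0;0 0 0 0;0 0 0 0;0 0 -30 0;0 0 -70 0;0 0 -110 0;0 0 -150 0;0 0 -190 0;0 0 -212 0"
  grip: 1

```text
clock: 14.43
position: [0.4678, 0.3586, 0.2362]
tool_rot: [-3.138, -0.003, -0.051]
force: [-0.3, 0.5, -0.6]
grip_width: 0.0855
```

move_arm:
  moves: "9 30 0 0;20 67 0 0;32 106 0 0;44 146 0 0;56 186 0 0;68 226 0 0;80 265 0 0;92 305 0 -0.016;104 344 0 -0.016;114 377 0 -0.016"

```text
clock: 15.27
position: [0.5621, -0.0274, 0.2317]
tool_rot: [3.141, -0.001, -0.035]
force: [0.2, -0.1, 0.6]
grip_width: 0.0855
```

move_arm:
  moves: "3 12 0 0;3 12 0 0;3 12 10 0;3 12 40 0;3 12 75 0;3 12 105 0;3 12 118 0;3 12 122 0;3 12 122 0;3 12 122 0"

```text
clock: 16.1
position: [0.5648, -0.0354, 0.1099]
tool_rot: [-3.141, -0.001, -0.033]
force: [0.3, -0.4, 0.2]
grip_width: 0.0851
```

move_arm:
  moves: "0 0 0 0;0 0 0 0;0 0 0 0;0 0 0 0;0 0 0 0;0 0 0 0;0 0 0 0;0 0 0 0;0 0 0 0;0 0 0 0"
  grip: 0

```text
clock: 16.93
position: [0.5649, -0.0362, 0.1102]
tool_rot: [-3.141, -0.001, -0.034]
force: [-2.3, 0.4, 7.6]
grip_width: 0.0498
```

move_arm:
  moves: "0 0 -10 0;0 0 -40 0;0 0 -75 0;0 0 -105 0;0 0 -122 0;0 0 -122 0;0 0 -122 0;0 0 -122 0;0 0 -122 0;0 0 -122 0"

```text
clock: 17.77
position: [0.5641, -0.0364, 0.2304]
tool_rot: [3.141, 0.002, -0.034]
force: [-0.3, 0.3, -1.0]
grip_width: 0.0495
```

move_arm:
  moves: "-4 -30 0 0;-9 -67 0 0;-14 -106 0 0;-19 -146 0 0;-24 -186 0 0;-29 -226 0 0;-34 -265 0 0;-39 -305 0 0.014;-44 -344 0 0.014;-48 -377 0 0.014"

```text
clock: 18.6
position: [0.5282, 0.3449, 0.2305]
tool_rot: [3.141, 0.001, -0.047]
force: [1.2, -1.6, -0.8]
grip_width: 0.0499
```

move_arm:
  moves: "-2 -13 10 0;-2 -13 40 0;-2 -13 80 0;-2 -13 120 0;-2 -13 160 0;-2 -13 190 0;-2 -13 205 0;-2 -13 212 0;-2 -13 212 0;-2 -13 212 0"

```text
clock: 19.43
position: [0.528, 0.3547, 0.0189]
tool_rot: [3.141, 0.001, -0.049]
force: [-0.7, 0.3, -0.4]
grip_width: 0.0497
```

move_arm:
  moves: "0 0 0 0;0 0 0 0;0 0 0 0;0 0 0 0;0 0 -30 0;0 0 -70 0;0 0 -110 0;0 0 -150 0;0 0 -190 0;0 0 -212 0"
  grip: 1

```text
clock: 20.27
position: [0.5289, 0.3557, 0.2364]
tool_rot: [-3.138, -0.004, -0.048]
force: [-0.2, 0.1, -0.3]
grip_width: 0.0854
```

move_arm:
  moves: "-1 30 0 0;-2 67 0 0;-4 106 0 0;-5 146 0 0;-7 186 0 0;-8 226 0 0;-10 265 0 -0.03;-11 305 0 -0.06;-12 344 0 -0.108;-13 374 0 -0.108"

```text
clock: 21.1
position: [0.4964, -0.0209, 0.2318]
tool_rot: [3.141, -0.001, 0.061]
force: [0.2, -0.0, -0.9]
grip_width: 0.0854
```

move_arm:
  moves: "0 8 0 0;0 8 0 0;0 8 10 0;0 8 40 0;0 8 75 0;0 8 105 0;0 8 118 0;0 8 122 0;0 8 122 0;0 8 122 0"

```text
clock: 21.93
position: [0.4979, -0.025, 0.1097]
tool_rot: [-3.141, -0.001, 0.061]
force: [-0.3, -0.2, 0.3]
grip_width: 0.0852
```

move_arm:
  moves: "0 0 0 0;0 0 0 0;0 0 0 0;0 0 0 0;0 0 0 0;0 0 0 0;0 0 0 0;0 0 0 0;0 0 0 0;0 0 0 0"
  grip: 0

```text
clock: 22.77
position: [0.498, -0.0257, 0.1102]
tool_rot: [-3.141, -0.001, 0.06]
force: [-1.8, 1.3, 8.9]
grip_width: 0.0492
```

move_arm:
  moves: "0 0 -10 0;0 0 -40 0;0 0 -75 0;0 0 -105 0;0 0 -122 0;0 0 -122 0;0 0 -122 0;0 0 -122 0;0 0 -122 0;0 0 -122 0"

```text
clock: 23.6
position: [0.4971, -0.0258, 0.2305]
tool_rot: [3.142, 0.002, 0.06]
force: [-0.6, -0.3, -0.8]
grip_width: 0.0495
```

move_arm:
  moves: "9 -30 0 0;20 -64 0 0;32 -101 0 0;44 -139 0 0;56 -178 0 0;68 -216 0 0;80 -254 0 0.03;92 -292 0 0.06;104 -330 0 0.107;113 -359 0 0.107"

```text
clock: 24.43
position: [0.5884, 0.3428, 0.2301]
tool_rot: [3.142, 0.001, -0.049]
force: [-0.4, 0.0, -0.5]
grip_width: 0.0498
```

move_arm:
  moves: "4 -13 10 0;4 -13 40 0;4 -13 80 0;4 -13 120 0;4 -13 160 0;4 -13 190 0;4 -13 205 0;4 -13 212 0;4 -13 212 0;4 -13 212 0"

```text
clock: 25.27
position: [0.594, 0.3524, 0.0201]
tool_rot: [-3.141, -0.001, -0.047]
force: [-0.7, -0.0, 0.1]
grip_width: 0.0497
```

move_arm:
  moves: "0 0 0 0;0 0 0 0;0 0 0 0;0 0 0 0;0 0 -30 0;0 0 -70 0;0 0 -110 0;0 0 -150 0;0 0 -190 0;0 0 -212 0"
  grip: 1

```text
clock: 26.1
position: [0.5945, 0.3526, 0.2368]
tool_rot: [-3.138, -0.004, -0.047]
force: [0.8, -0.2, -0.2]
grip_width: 0.0851
```

```bash
cat > look.py <<'E'
from h import *
import sys
s=st(); print('q',np.round(s['qpos'],3))
for n in ['top','side']:
    p=bot.grab_frame(n); save(p,n+sys.argv[1]+'.png'); f,H,S,V=masks(p); T=np.ones_like(H,bool)
    print(n)
    for r in rects(p,T,(.040,.060),(.35,.65,.26,.45)): print(' pan/cutters',r)
    for r in rects(p,T,(.115,.130),(.35,.70,-.16,.22)): print(' knob',r)
    for r in rects(p,T,(.024,.045),(.3,.75,-.55,-.2)): print(' rail',r)
    for r in rects(p,(H<8)&(S>120),(.005,.025),(.3,.75,-.55,-.2)): print(' bar',r)
    for r in rects(p,(S<90)&(V>90),(.078,.092),(.3,.75,-.22,.22),200): print(' table',r)
    for r in rects(p,(V<110),(.092,.107),(.42,.66,-.12,.15),200): print(' slab',r)
    for r in rects(p,(V>100),(.105,.122),(.38,.70,-.12,.15),100): print(' rail on table',r)
E
python3 look.py 1
```

```text
t 26.1 pos [0.5945 0.3526 0.2368] rot [-3.138 -0.004 -0.047] F [ 0.8 -0.2 -0.2] g 0.0851
q [-0.639  0.624  0.03   1.405 -0.019  1.107 -2.225]
top
 pan/cutters (524.0, 283.3, 271.7, 102.4, 21.78, np.float64(48.3), 251)
 pan/cutters (600.1, 341.8, 66.1, 34.9, 32.94, np.float64(44.9), 54)
 pan/cutters (537.8, 330.0, 34.1, 8.5, 12.55, np.float64(45.1), 22)
 knob (538.5, 168.2, 24.2, 23.1, 60.61, np.float64(121.8), 71)
 rail (732.1, -213.6, 26.9, 3.5, -61.84, np.float64(33.0), 15)
 rail (493.0, -335.7, 221.9, 31.0, 89.32, np.float64(33.1), 794)
 rail (388.2, -356.6, 220.3, 30.2, -86.09, np.float64(33.0), 823)
 bar (543.4, -352.2, 238.3, 34.7, 88.36, np.float64(15.2), 773)
 table (535.7, 19.8, 337.2, 336.0, -4.0, np.float64(84.4), 7446)
 slab (535.3, 17.9, 199.0, 140.9, 88.77, np.float64(96.5), 3419)
side
 pan/cutters (495.3, 356.4, 266.9, 169.9, -2.75, np.float64(47.2), 1461)
 pan/cutters (590.7, 352.5, 54.6, 51.7, 87.09, np.float64(44.6), 203)
 pan/cutters (527.0, 354.9, 54.0, 51.5, 87.69, np.float64(44.6), 220)
 pan/cutters (467.3, 358.0, 53.2, 52.0, 88.24, np.float64(44.6), 218)
 pan/cutters (405.0, 361.5, 53.9, 50.7, 86.15, np.float64(44.3), 224)
 knob (535.5, 169.8, 28.0, 23.5, 74.5, np.float64(121.8), 94)
 rail (491.0, -335.4, 229.6, 31.3, 89.99, np.float64(33.8), 487)
 rail (386.3, -355.9, 227.1, 30.1, -85.85, np.float64(34.2), 463)
 bar (543.1, -357.6, 236.8, 40.6, 88.08, np.float64(16.2), 525)
 table (533.3, 20.0, 342.3, 336.6, -56.3, np.float64(84.8), 6545)
 slab (533.2, 20.2, 204.6, 141.7, 88.62, np.float64(96.8), 3079)
```

move_arm:
  moves: "-8 32 0 -0.1;-17 70 0 -0.21;-27 110 0 -0.32;-37 150 0 -0.43;-46 190 0 -0.54;-56 230 0 -0.65;-65 270 0 -0.76;-75 310 0 -0.87;-84 345 0 -0.98;-90 370 0 -1.05"

```text
clock: 27.03
position: [0.4845, -0.0165, 0.2311]
tool_rot: [-3.141, 0.001, 1.007]
force: [0.6, -0.5, 0.6]
grip_width: 0.0853
```

```bash
cat > go.py <<'E'
from h import *
import sys
# usage: go.py x y z yaw  (mm, rad) -> tool shift from the measured pose
s=st(); a=np.array(list(map(float,sys.argv[1:5])));M=rot(s['tool_rot']);yaw=s['tool_rot'][2]
d=M.T@(a[:3]-np.array(s['position'])*1000)
print('shift',np.round(d,1),'turn',round(-((a[3]-yaw+np.pi)%(2*np.pi)-np.pi),3),'q',np.round(s['qpos'],2))
E
python3 go.py 387 -356.5 231 1.641
```

```text
t 27.03 pos [ 0.4845 -0.0165  0.2311] rot [-3.141e+00  1.000e-03  1.007e+00] F [ 0.6 -0.5  0.6] g 0.0853
shift [-339.5   99.4    0.4] turn -0.634 q [ 0.04  0.3  -0.16  1.95  0.06  0.89 -0.72]
```

View pics/side1.png

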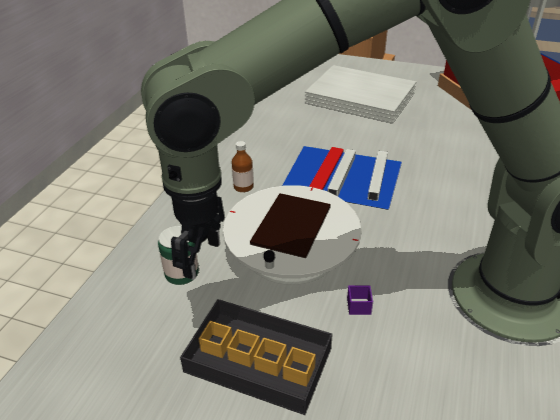

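The side view shows all four cutters upright in the pan, at (215,338) to (299,367), and the slab bare. The red bar has been knocked and now lies next to a rail. Next is the free rail, nearest the robot.

move_arm:
  moves: "-30 9 0 -0.08;-66 19 0 -0.16;-104 30 0 -0.24;-142 42 0 -0.32;-180 53 0 -0.4;-218 64 0 -0.48;-256 75 0 -0.56;-294 86 0 -0.634;-325 95 0 -0.634;-339 99 0 -0.634"

```text
clock: 27.87
position: [0.3847, -0.3563, 0.2309]
tool_rot: [-3.141, 0.001, 1.633]
force: [-1.0, 0.5, -0.1]
grip_width: 0.0856
```

move_arm:
  moves: "0 0 0 0;0 0 20 0;0 0 55 0;0 0 90 0;0 0 120 0;0 0 120 0;0 0 120 0;0 0 120 0;0 0 120 0;0 0 120 0"

```text
clock: 28.7
position: [0.3879, -0.3527, 0.113]
tool_rot: [3.14, 0.002, 1.637]
force: [0.2, -0.8, -0.2]
grip_width: 0.0853
```

```bash
python3 go.py 387 -356.5 12 1.641
```

```text
t 28.7 pos [ 0.3879 -0.3527  0.113 ] rot [3.140e+00 2.000e-03 1.637e+00] F [ 0.2 -0.8 -0.2] g 0.0853
shift [ -3.5  -1.3 101. ] turn -0.004 q [ 0.71  0.53 -0.11  1.96  0.09  0.65  0.61]
```

move_arm:
  moves: "-4 -1 10 0;-4 -1 35 0;-4 -1 60 0;-4 -1 80 0;-4 -1 92 0;-4 -1 98 0;-4 -1 98 0;-4 -1 98 0;-4 -1 98 0;-4 -1 98 0"

```text
clock: 29.53
position: [0.3869, -0.3567, 0.0143]
tool_rot: [3.14, 0.001, 1.637]
force: [0.5, -0.5, -0.0]
grip_width: 0.0853
```

move_arm:
  moves: "0 0 0 0;0 0 0 0;0 0 0 0;0 0 0 0;0 0 0 0;0 0 0 0;0 0 0 0;0 0 0 0;0 0 0 0;0 0 0 0"
  grip: 0
  grip_force: 70

```text
clock: 30.37
position: [0.3865, -0.3563, 0.0136]
tool_rot: [3.141, 0.0, 1.637]
force: [-1.3, 1.7, 8.8]
grip_width: 0.0288
```

move_arm:
  moves: "0 0 -5 0;0 0 -20 0;0 0 -50 0;0 0 -85 0;0 0 -120 0;0 0 -150 0;0 0 -170 0;0 0 -180 0;0 0 -180 0;0 0 -180 0"

```text
clock: 31.2
position: [0.3861, -0.3561, 0.1926]
tool_rot: [-3.141, -0.0, 1.637]
force: [-0.5, -0.1, -4.9]
grip_width: 0.0285
```

```bash
python3 go.py 431.5 16 195 1.55
```

```text
t 31.2 pos [ 0.3861 -0.3561  0.1926] rot [-3.141 -0.     1.637] F [-0.5 -0.1 -4.9] g 0.0285
shift [368.3  69.8  -2.3] turn 0.087 q [ 0.72  0.41 -0.12  1.9   0.07  0.83  0.64]
```

move_arm:
  moves: "30 5 0 0;68 11 0 0;108 18 0 0;148 25 0 0;188 32 0 0;228 38 0 0.03;268 45 0 0.06;308 52 0 0.087;345 58 0 0.087;370 62 0 0.087"

```text
clock: 32.03
position: [0.423, 0.0205, 0.1919]
tool_rot: [-3.139, -0.001, 1.552]
force: [1.9, 0.5, -3.0]
grip_width: 0.0284
```

move_arm:
  moves: "3 0 0 0;3 0 15 0;3 0 40 0;3 0 60 0;3 0 70 0;3 0 70 0;3 0 70 0;3 0 70 0;3 0 70 0;3 0 70 0"

```text
clock: 32.87
position: [0.4243, 0.0199, 0.1238]
tool_rot: [3.141, -0.0, 1.55]
force: [0.3, -0.1, -2.9]
grip_width: 0.0285
```

```bash
python3 go.py 424 21 97 1.551; python3 - <<'E'
from h import *
p=bot.grab_frame('side'); save(p,'s2.png'); 
E
```

```text
t 32.87 pos [0.4243 0.0199 0.1238] rot [ 3.141 -0.     1.55 ] F [ 0.3 -0.1 -2.9] g 0.0285
shift [ 1.1 -0.3 26.8] turn -0.001 q [ 0.01  0.39 -0.24  2.19  0.17  0.57 -0.38]
```

View pics/s2.png

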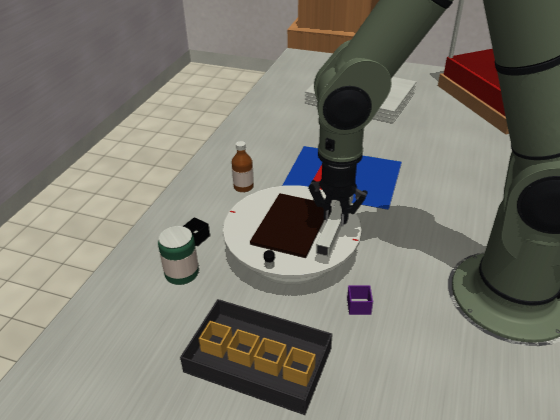

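The rail is held level beside the slab, over the table around (335,235). I lower it, open partway and back off.

move_arm:
  moves: "0 0 8 0;0 0 16 0;0 0 22 0;0 0 25 0;0 0 27 0;0 0 28 0;0 0 28 0;0 0 28 0;0 0 28 0;0 0 28 0"

```text
clock: 33.75
position: [0.4241, 0.02, 0.0955]
tool_rot: [3.141, -0.0, 1.55]
force: [0.3, -0.9, -2.9]
grip_width: 0.0285
```

move_arm:
  moves: "0 0 0 0;0 0 0 0;0 0 0 0;0 0 0 0;0 0 0 0;0 0 0 0;0 0 0 0;0 0 0 0;0 0 0 0;0 0 0 0"
  grip: 0.48

```text
clock: 34.58
position: [0.4239, 0.02, 0.0953]
tool_rot: [-3.142, -0.0, 1.55]
force: [0.3, -0.5, -0.2]
grip_width: 0.0407
```

move_arm:
  moves: "0 0 -5 0;0 0 -15 0;0 0 -30 0;0 0 -45 0;0 0 -60 0;0 0 -70 0;0 0 -70 0;0 0 -70 0;0 0 -70 0;0 0 -70 0"

```text
clock: 35.42
position: [0.4236, 0.02, 0.1648]
tool_rot: [-3.141, 0.0, 1.55]
force: [-0.3, -0.4, 0.1]
grip_width: 0.0407
```

move_arm:
  moves: "0 -20 0 0;0 -45 0 0;0 -45 0 0;0 -45 0 0;0 -45 0 0;0 -45 0 0;0 -45 0 0;0 -45 0 0;0 -45 0 0;0 -45 0 0"
  grip: 0

```text
clock: 36.25
position: [0.3791, 0.0209, 0.1652]
tool_rot: [-3.141, -0.0, 1.55]
force: [0.7, 1.0, 0.1]
grip_width: 0.0001
```

```bash
python3 look.py 3 | grep -v pan; python3 go.py 390 21 97 1.551
```

```text
t 36.25 pos [0.3791 0.0209 0.1652] rot [-3.141 -0.     1.55 ] F [0.7 1.  0.1] g 0.0001
q [ 0.03   0.254 -0.281  2.259  0.117  0.641 -0.357]
top
 knob (539.1, 168.6, 25.2, 22.5, -2.9, np.float64(122.2), 69)
 knob (425.0, -78.5, 18.9, 15.0, -61.82, np.float64(116.8), 27)
 rail (493.0, -336.1, 221.1, 31.1, 89.56, np.float64(33.0), 801)
 bar (543.5, -351.7, 236.7, 36.1, 88.21, np.float64(15.2), 764)
 table (557.8, 20.1, 336.9, 292.4, -87.34, np.float64(84.4), 5031)
 slab (537.2, 19.4, 199.4, 139.0, 87.0, np.float64(96.5), 2736)
side
 knob (423.1, -21.3, 133.4, 28.6, 89.63, np.float64(116.1), 164)
 knob (424.1, 65.2, 129.9, 28.7, 87.05, np.float64(115.9), 159)
 knob (536.7, 168.7, 28.0, 22.2, -70.31, np.float64(122.1), 92)
 rail (499.9, -353.9, 78.8, 11.8, 89.89, np.float64(34.0), 43)
 rail (491.5, -238.4, 32.1, 29.1, 87.87, np.float64(33.0), 65)
 bar (543.6, -356.3, 235.6, 40.5, 88.37, np.float64(16.5), 529)
 table (535.4, 22.1, 340.3, 332.6, -44.35, np.float64(84.8), 5567)
 slab (533.3, 19.0, 206.1, 142.9, 88.31, np.float64(96.9), 3091)
 rail on table (423.9, 18.9, 222.6, 30.7, 88.89, np.float64(114.8), 746)
t 36.35 pos [0.379  0.0209 0.1653] rot [-3.142 -0.     1.55 ] F [-0.7 -0.3 -0.1] g -0.0
shift [ 0.3 11.  68.3] turn -0.001 q [ 0.03  0.25 -0.28  2.26  0.12  0.64 -0.36]
```

move_arm:
  moves: "0 0 15 0;0 0 35 0;0 0 55 0;0 0 65 0;0 0 68 0;0 0 68 0;0 0 68 0;0 0 68 0;0 0 68 0;0 0 68 0"

```text
clock: 37.18
position: [0.3793, 0.0209, 0.0978]
tool_rot: [3.14, -0.0, 1.55]
force: [-0.2, 0.0, -0.4]
grip_width: -0.0
```

move_arm:
  moves: "0 4 0 0;0 8 0 0;0 12 0 0;0 16 0 0;0 20 0 0;0 24 0 0;0 28 0 0;0 32 0 0;0 34 0 0;0 35 0 0"

```text
clock: 38.02
position: [0.4143, 0.0202, 0.0972]
tool_rot: [-3.142, -0.0, 1.55]
force: [-1.1, 0.1, 0.7]
grip_width: -0.0002
```

```bash
python3 look.py 4 | egrep 'pos|slab|rail on|knob|top|side'
```

```text
t 38.02 pos [0.4143 0.0202 0.0972] rot [-3.142 -0.     1.55 ] F [-1.1  0.1  0.7] g -0.0002
top
 knob (539.1, 168.9, 25.3, 22.0, 0.88, np.float64(121.5), 69)
 knob (442.5, 122.1, 18.9, 10.9, -1.35, np.float64(116.7), 19)
 slab (536.8, 19.2, 199.1, 139.8, 87.36, np.float64(96.5), 2028)
side
 knob (443.8, 34.1, 72.4, 27.7, -89.48, np.float64(116.2), 108)
 knob (417.4, 24.2, 34.1, 19.2, -12.86, np.float64(121.3), 63)
 knob (443.9, 100.5, 57.5, 28.8, 88.36, np.float64(115.9), 113)
 knob (536.2, 170.2, 25.6, 22.2, -70.97, np.float64(122.2), 93)
 slab (534.0, 20.2, 204.6, 141.0, 88.97, np.float64(96.8), 2946)
 rail on table (444.1, 64.0, 131.7, 30.5, 89.24, np.float64(114.9), 462)
```

move_arm:
  moves: "0 0.5 0 0;0 1 0 0;0 1.5 0 0;0 2 0 0;0 2.5 0 0;0 3 0 0;0 3.5 0 0;0 4 0 0;0 4 0 0;0 4 0 0"

```text
clock: 38.95
position: [0.4181, 0.0201, 0.0973]
tool_rot: [3.141, -0.0, 1.55]
force: [-0.6, 0.0, -0.1]
grip_width: 0.0006
```

move_arm:
  moves: "0 0.2 0 0;0 0.4 0 0;0 0.6 0 0;0 0.8 0 0;0 1 0 0;0 1.2 0 0;0 1.4 0 0;0 1.5 0 0;0 1.5 0 0;0 1.5 0 0"

```text
clock: 39.78
position: [0.4195, 0.0201, 0.0973]
tool_rot: [3.141, -0.0, 1.55]
force: [-2.7, 0.4, 0.2]
grip_width: -0.0002
```

move_arm:
  moves: "0 0.2 0 0;0 0.4 0 0;0 0.6 0 0;0 0.8 0 0;0 1 0 0;0 1.2 0 0;0 1.4 0 0;0 1.5 0 0;0 1.5 0 0;0 1.5 0 0"

```text
clock: 40.62
position: [0.4198, 0.0199, 0.0972]
tool_rot: [-3.139, 0.001, 1.55]
force: [-9.2, 1.3, 7.4]
grip_width: -0.0001
```

move_arm:
  moves: "0 -5 0 0;0 -15 0 0;0 -28 0 0;0 -28 -20 0;0 -28 -50 0;0 -28 -85 0;0 -28 -120 0;0 -28 -134 0;0 -28 -134 0;0 -28 -134 0"

```text
clock: 41.45
position: [0.393, 0.0205, 0.2318]
tool_rot: [3.139, 0.0, 1.549]
force: [0.3, -0.2, -0.4]
grip_width: 0.0001
```

```bash
python3 look.py 5 | egrep 'pos|q|slab|rail|bar|knob|top|side'
```

```text
t 41.45 pos [0.393  0.0205 0.2318] rot [3.139 0.    1.549] F [ 0.3 -0.2 -0.4] g 0.0001
q [ 0.069  0.16  -0.304  2.153  0.065  0.835 -0.296]
top
 knob (538.3, 169.1, 24.2, 22.9, 43.91, np.float64(122.3), 67)
 knob (446.9, -84.3, 26.5, 13.2, 9.45, np.float64(116.3), 22)
 rail (493.3, -335.5, 220.5, 31.0, 89.77, np.float64(32.8), 797)
 bar (543.5, -351.7, 237.0, 36.1, 88.39, np.float64(15.0), 771)
 slab (538.1, 18.1, 200.5, 136.2, 87.56, np.float64(96.4), 1743)
side
 knob (445.7, -58.2, 63.9, 29.0, 88.75, np.float64(116.2), 98)
 knob (447.7, 12.5, 78.6, 28.9, 88.17, np.float64(116.0), 118)
 knob (448.6, 87.7, 83.7, 28.6, 89.05, np.float64(116.1), 142)
 knob (535.7, 170.2, 24.1, 23.1, -37.26, np.float64(121.9), 94)
 rail (492.1, -269.0, 97.6, 31.6, 88.37, np.float64(33.6), 230)
 bar (543.7, -324.3, 172.8, 39.4, 87.95, np.float64(16.2), 361)
 slab (517.9, 19.6, 218.5, 171.3, 88.6, np.float64(96.9), 3095)
 rail on table (448.9, 18.5, 222.5, 31.4, 89.1, np.float64(114.9), 738)
```

View pics/side5.png

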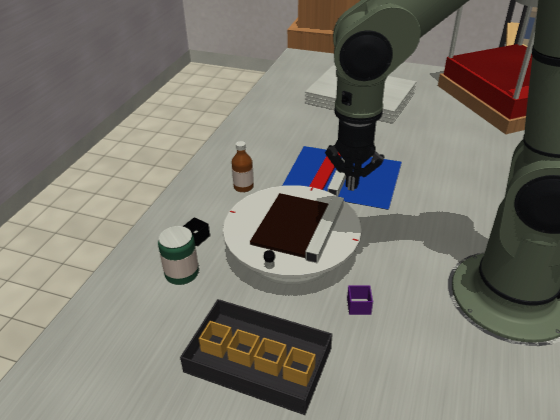

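The rail lies flush along the near side, with an angle of about 89° against the slab's 88.8°. Next I move to the knob.

```bash
cat > arc.py <<'E'
from h import *
import sys
# arc.py th0 th1 n : knob-cage rows in the tool frame of the measured pose
t0,t1,z=map(float,sys.argv[1:4]); C=np.array([534.5,19.5]); s=st(); M=rot(s['tool_rot']);yaw=s['tool_rot'][2]
rows=[]
for k in range(1,11):
    u=min(k/9,1); u=u*u*(3-2*u) if t0==0 else u
    th=t0+(t1-t0)*u; p=C+150*np.array([np.sin(th+.02),np.cos(th+.02)])
    d=M.T@(np.array([p[0],p[1],z])-np.array(s['position'])*1000)
    ty=4.2-2.65/np.pi*th
    rows.append('%.0f %.0f %.0f %.2f'%(d[0],d[1],d[2],-((ty-yaw+np.pi)%(2*np.pi)-np.pi)))
print(';'.join(rows),np.round(s['qpos'],2))
E
python3 go.py 537.5 169.5 232 2.75
```

```text
t 41.55 pos [0.3924 0.0205 0.2306] rot [-3.141  0.     1.55 ] F [-0.5 -0.3 -0.1] g -0.0001
shift [152.  141.9  -1.5] turn -1.2 q [ 0.07  0.16 -0.3   2.15  0.07  0.83 -0.3 ]
```

move_arm:
  moves: "10 10 0 -0.12;25 23 0 -0.24;45 42 0 -0.36;65 60 0 -0.48;85 80 0 -0.6;105 98 0 -0.72;125 117 0 -0.84;142 133 0 -0.96;152 142 0 -1.08;152 142 0 -1.2"
  grip: 0.47

```text
clock: 42.38
position: [0.5387, 0.1721, 0.2294]
tool_rot: [3.141, -0.002, 2.758]
force: [0.2, -0.4, -0.8]
grip_width: 0.0401
```

move_arm:
  moves: "0 0 0 -0.12;0 0 0 -0.24;0 0 0 -0.36;0 0 0 -0.48;0 0 0 -0.6;0 0 0 -0.72;0 0 0 -0.84;0 0 0 -0.96;0 0 0 -1.08;0 0 0 -1.2"

```text
clock: 43.22
position: [0.5375, 0.1697, 0.2299]
tool_rot: [3.14, -0.001, -2.327]
force: [-0.3, 0.6, 0.8]
grip_width: 0.0405
```

move_arm:
  moves: "0 0 0 -0.12;0 0 10 -0.25;0 0 30 -0.25;0 0 55 -0.25;0 0 75 -0.25;0 0 85 -0.25;0 0 85 -0.25;0 0 85 -0.25;0 0 85 -0.25;0 0 85 -0.25"

```text
clock: 44.05
position: [0.5386, 0.1699, 0.1473]
tool_rot: [-3.141, 0.001, -2.083]
force: [-0.5, -0.1, 0.8]
grip_width: 0.0404
```

```bash
python3 go.py 537.5 169.5 100 4.2; python3 - <<'E'
from h import *
p=bot.grab_frame('side'); cv2.imwrite('pics/s6.png',cv2.resize(p['frame'][160:320,160:380,::-1],None,fx=3,fy=3))
E
```

```text
t 44.05 pos [0.5386 0.1699 0.1473] rot [-3.141e+00  1.000e-03 -2.083e+00] F [-0.5 -0.1  0.8] g 0.0404
shift [ 0.9  0.8 47.3] turn -0.0 q [ 0.15  0.65 -0.81  1.81  0.58  0.93  1.71]
```

View pics/s6.png

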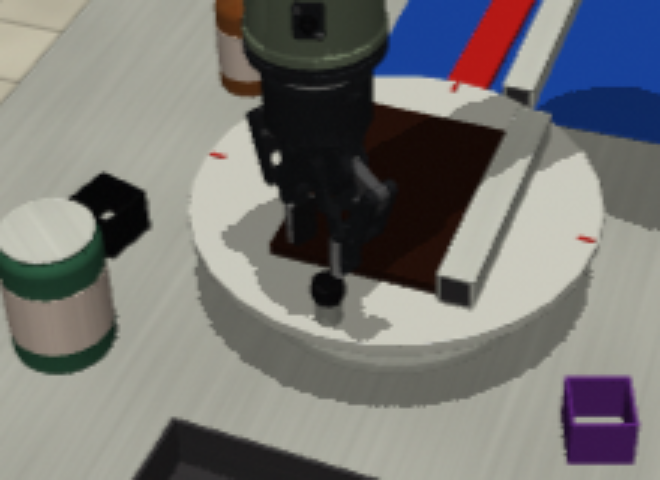

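The gripper straddles the knob, which is at (328,290) in the crop. I lower it and work out the arc.

move_arm:
  moves: "1 1 8 0;1 1 18 0;1 1 28 0;1 1 38 0;1 1 44 0;1 1 46 0;1 1 46 0;1 1 46 0;1 1 46 0;1 1 46 0"

```text
clock: 44.93
position: [0.537, 0.1693, 0.1007]
tool_rot: [-3.141, 0.0, -2.083]
force: [0.3, 1.2, 0.7]
grip_width: 0.0403
```

```bash
python3 arc.py 0 0.7 101
```

```text
t 44.93 pos [0.537  0.1693 0.1007] rot [-3.141  0.    -2.083] F [0.3 1.2 0.7] g 0.0403
-2 -4 -0 0.02;-6 -12 -0 0.07;-11 -25 -0 0.15;-15 -41 -0 0.25;-18 -59 -0 0.34;-18 -75 -0 0.44;-17 -89 -0 0.52;-16 -99 -0 0.57;-15 -102 -0 0.59;-15 -102 -0 0.59 [ 0.12  0.71 -0.77  1.84  0.65  0.85  1.66]
```

move_arm:
  moves: "-2 -4 0 0.02;-6 -12 0 0.07;-11 -25 0 0.15;-15 -41 0 0.25;-18 -59 0 0.34;-18 -75 0 0.44;-17 -89 0 0.52;-16 -99 0 0.57;-15 -102 0 0.59;-15 -102 0 0.59"

```text
clock: 45.77
position: [0.6335, 0.1316, 0.1003]
tool_rot: [-3.141, 0.0, -2.675]
force: [0.3, -0.2, 0.7]
grip_width: 0.0397
```

```bash
python3 arc.py 0.7 1.6 101
```

```text
t 45.77 pos [0.6335 0.1316 0.1003] rot [-3.141  0.    -2.675] F [ 0.3 -0.2  0.7] g 0.0397
-5 -14 -1 0.08;-9 -28 -1 0.17;-11 -43 -1 0.25;-11 -58 -1 0.34;-10 -73 -1 0.42;-8 -88 -1 0.50;-4 -102 -1 0.59;2 -116 -1 0.67;8 -130 -1 0.76;8 -130 -1 0.76 [ 0.09  0.78 -0.61  1.62  0.53  0.92  1.32]
```

move_arm:
  moves: "-5 -14 0 0.08;-9 -28 0 0.17;-11 -43 0 0.25;-11 -58 0 0.34;-10 -73 0 0.42;-8 -88 0 0.5;-4 -102 0 0.59;2 -116 0 0.67;8 -130 0 0.76;8 -130 0 0.76"

```text
clock: 46.6
position: [0.6844, 0.0094, 0.1003]
tool_rot: [-3.14, 0.0, 2.843]
force: [0.8, -0.2, -0.5]
grip_width: 0.0404
```

```bash
python3 arc.py 1.6 2.4 101;  python3 - <<'E'
from h import *
p=bot.grab_frame('side'); cv2.imwrite('pics/s7.png',cv2.resize(p['frame'][140:320,160:420,::-1],None,fx=2.5,fy=2.5))
E
```

```text
t 46.6 pos [0.6844 0.0094 0.1003] rot [-3.14   0.     2.843] F [ 0.8 -0.2 -0.5] g 0.0404
-2 -10 -1 0.07;-3 -24 -1 0.14;-4 -37 -1 0.22;-3 -50 -1 0.29;-1 -64 -1 0.37;2 -76 -1 0.44;7 -89 -1 0.52;12 -101 -1 0.59;18 -113 -1 0.67;18 -113 -1 0.67 [ 0.16  0.79 -0.43  1.51  0.38  0.92  0.88]
```

View pics/s7.png

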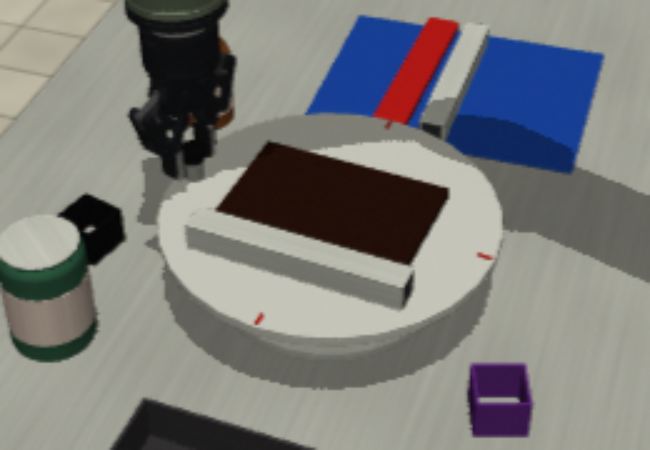

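The table is a quarter turn round and the rail has travelled with it, still flush. I continue the turn.

move_arm:
  moves: "-2 -10 0 0.07;-3 -24 0 0.14;-4 -37 0 0.22;-3 -50 0 0.29;-1 -64 0 0.37;2 -76 0 0.44;7 -89 0 0.52;12 -101 0 0.59;18 -113 0 0.67;18 -113 0 0.67"

```text
clock: 47.48
position: [0.6334, -0.0912, 0.1004]
tool_rot: [-3.14, 0.0, 2.178]
force: [-1.3, -0.9, -0.5]
grip_width: 0.0398
```

```bash
python3 arc.py 2.4 3.18 101
```

```text
t 47.48 pos [ 0.6334 -0.0912  0.1004] rot [-3.14   0.     2.178] F [-1.3 -0.9 -0.5] g 0.0398
-3 -14 -1 0.08;-2 -27 -1 0.15;-1 -40 -1 0.22;1 -53 -1 0.29;5 -65 -1 0.37;10 -77 -0 0.44;15 -89 -0 0.51;22 -100 -0 0.59;29 -111 -0 0.66;29 -111 -0 0.66 [ 0.23  0.71 -0.27  1.65  0.24  0.82  0.46]
```

move_arm:
  moves: "-3 -14 0 0.08;-2 -27 0 0.15;-1 -40 0 0.22;1 -53 0 0.29;5 -65 0 0.37;10 -77 0 0.44;15 -89 0 0.51;22 -100 0 0.59;29 -111 0 0.66;29 -111 0 0.66"

```text
clock: 48.32
position: [0.5255, -0.1288, 0.1002]
tool_rot: [-3.14, -0.0, 1.522]
force: [0.6, 1.1, 0.4]
grip_width: 0.0405
```

```bash
python3 look.py 8 | egrep -v pan; python3 go.py 522 -130.5 101 1.55
```

```text
t 48.32 pos [ 0.5255 -0.1288  0.1002] rot [-3.14  -0.     1.522] F [0.6 1.1 0.4] g 0.0405
q [ 0.209  0.573 -0.107  1.924  0.095  0.651 -0.006]
top
 knob (628.1, 69.0, 44.5, 17.7, 87.94, np.float64(116.6), 41)
 knob (620.4, 42.5, 48.2, 28.5, -88.46, np.float64(115.9), 68)
 knob (620.6, -8.3, 48.6, 28.4, -86.97, np.float64(116.3), 72)
 knob (615.5, -50.0, 57.1, 22.1, 61.29, np.float64(116.2), 61)
 knob (625.0, 118.4, 26.1, 21.7, 78.74, np.float64(116.4), 38)
 rail (492.7, -381.6, 129.3, 31.0, -89.7, np.float64(33.0), 437)
 bar (542.0, -386.5, 166.6, 36.2, 88.99, np.float64(15.0), 529)
 table (532.4, 38.1, 339.1, 299.3, 9.11, np.float64(84.5), 5646)
 slab (536.5, 20.3, 210.5, 143.0, 88.7, np.float64(96.7), 3534)
 rail on table (621.1, 22.1, 217.0, 31.7, 88.48, np.float64(114.6), 827)
side
 knob (538.3, -128.8, 42.8, 26.5, -2.11, np.float64(122.0), 93)
 knob (497.4, -120.0, 18.8, 10.5, 41.33, np.float64(123.3), 32)
 knob (618.4, 23.4, 220.1, 30.2, 88.73, np.float64(116.1), 299)
 rail (491.1, -334.0, 227.2, 31.8, -89.91, np.float64(34.0), 480)
 bar (540.1, -447.3, 57.1, 38.0, -88.75, np.float64(16.7), 101)
 bar (546.4, -366.8, 65.6, 14.1, -70.96, np.float64(16.1), 46)
 bar (553.9, -279.0, 73.1, 8.9, -74.76, np.float64(15.0), 35)
 table (532.5, 20.9, 339.1, 337.5, 83.41, np.float64(84.8), 5685)
 slab (546.8, 26.9, 220.8, 168.7, 88.56, np.float64(96.9), 3292)
 rail on table (619.0, 23.3, 225.7, 32.7, 88.78, np.float64(114.8), 693)
t 48.42 pos [ 0.5278 -0.1288  0.1005] rot [ 3.141 -0.     1.526] F [-0.  -0.2 -0.2] g 0.0403
shift [-1.9 -5.7 -0.5] turn -0.024 q [ 0.21  0.57 -0.11  1.92  0.1   0.65 -0.  ]
```

move_arm:
  moves: "0 -1 0 0;0 -2 0 0;0 -3 0 0;0 -4 0 0;0 -4 0 0;0 -4 0 0;0 -2 0 0;0 0 0 0;0 1 0 0;0 2 0 0"

```text
clock: 49.25
position: [0.5294, -0.1302, 0.1003]
tool_rot: [3.142, -0.0, 1.52]
force: [0.3, 0.0, 0.3]
grip_width: 0.0398
```

move_arm:
  moves: "0 0 -8 0;0 0 -20 0;0 0 -40 0;0 0 -65 0;0 0 -95 0;0 0 -120 0;0 0 -130 0;0 0 -130 0;0 0 -130 0;0 0 -130 0"

```text
clock: 50.08
position: [0.5286, -0.1301, 0.2294]
tool_rot: [-3.14, -0.0, 1.52]
force: [-0.0, 0.9, -0.1]
grip_width: 0.0406
```

```bash
python3 look.py 9 | egrep -v 'pan'; python3 go.py 492 -335.5 232 1.566
```

```text
t 50.08 pos [ 0.5286 -0.1301  0.2294] rot [-3.14 -0.    1.52] F [-0.   0.9 -0.1] g 0.0406
q [ 0.223  0.398 -0.121  1.811  0.058  0.937  0.027]
top
 knob (620.6, 99.7, 60.0, 26.9, -83.31, np.float64(116.6), 100)
 knob (621.2, 39.9, 69.0, 28.8, 87.45, np.float64(116.2), 92)
 knob (618.5, -70.7, 29.4, 26.5, 89.61, np.float64(116.4), 44)
 knob (620.4, -9.7, 23.7, 21.0, 7.21, np.float64(116.1), 20)
 knob (611.2, -35.2, 30.5, 22.3, -50.42, np.float64(115.9), 31)
 rail (492.2, -394.7, 103.1, 30.4, 88.4, np.float64(33.1), 372)
 bar (541.5, -405.2, 129.8, 33.8, 88.94, np.float64(15.0), 420)
 table (533.6, 31.9, 338.7, 312.2, 8.45, np.float64(84.5), 6171)
 slab (536.7, 22.7, 215.7, 142.9, 88.8, np.float64(96.6), 3536)
 rail on table (621.5, 21.8, 217.0, 31.7, 88.26, np.float64(114.5), 824)
side
 knob (529.6, -128.5, 26.6, 23.6, -73.05, np.float64(122.5), 61)
 knob (618.2, 20.1, 211.8, 29.5, 88.99, np.float64(116.1), 267)
 knob (625.4, 126.2, 23.6, 11.6, -67.37, np.float64(116.1), 16)
 rail (491.3, -334.1, 228.8, 32.9, 89.53, np.float64(33.7), 484)
 bar (542.6, -354.7, 235.9, 39.2, 88.43, np.float64(16.2), 494)
 table (532.2, 20.3, 339.3, 338.3, -54.62, np.float64(84.8), 5699)
 slab (547.3, 26.3, 221.0, 171.7, 87.97, np.float64(96.9), 3291)
 rail on table (619.6, 22.9, 223.8, 32.6, 88.52, np.float64(114.9), 690)
t 50.18 pos [ 0.5286 -0.1301  0.2292] rot [-3.14 -0.    1.52] F [0.1 0.  1.3] g 0.0403
shift [-207.   -26.1   -2.8] turn -0.046 q [ 0.22  0.4  -0.12  1.81  0.06  0.94  0.03]
```

move_arm:
  moves: "-20 -3 0 -0.046;-50 -7 0 -0.046;-85 -11 0 -0.046;-120 -15 0 -0.046;-155 -20 0 -0.046;-185 -23 0 -0.046;-200 -26 0 -0.046;-207 -26 0 -0.046;-207 -26 0 -0.046;-207 -26 0 -0.046"

```text
clock: 51.02
position: [0.493, -0.3344, 0.2297]
tool_rot: [-3.141, -0.001, 1.567]
force: [1.4, 0.6, -0.6]
grip_width: 0.0404
```

move_arm:
  moves: "0 0 15 0;0 0 45 0;0 0 80 0;0 0 115 0;0 0 145 0;0 0 155 0;0 0 155 0;0 0 155 0;0 0 155 0;0 0 155 0"

```text
clock: 51.85
position: [0.4936, -0.3359, 0.0772]
tool_rot: [3.139, 0.001, 1.566]
force: [-0.7, 0.0, 0.5]
grip_width: 0.0402
```

```bash
python3 go.py 491.7 -335.5 21 1.562;python3 look.py 10 | egrep 'rail|bar|top|side';  python3 - <<'E'
from h import *
p=bot.grab_frame('side'); cv2.imwrite('pics/s10.png',cv2.resize(p['frame'][80:280,220:460,::-1],None,fx=2.5,fy=2.5))
E
```

```text
t 51.85 pos [ 0.4936 -0.3359  0.0772] rot [3.139e+00 1.000e-03 1.566e+00] F [-0.7  0.   0.5] g 0.0402
shift [ 0.5 -2.1 56.2] turn 0.004 q [ 0.55  0.67 -0.07  1.79  0.07  0.68  0.43]
top
 rail (493.3, -289.1, 126.6, 30.9, 89.53, np.float64(33.0), 442)
 bar (544.9, -294.4, 123.2, 34.5, 87.55, np.float64(15.2), 384)
 rail on table (621.4, 22.0, 216.9, 31.3, 88.44, np.float64(114.3), 826)
side
 rail (491.3, -335.5, 225.6, 31.3, 89.62, np.float64(33.7), 440)
 bar (542.6, -355.7, 231.3, 38.6, 88.63, np.float64(16.2), 450)
 rail on table (619.4, 21.3, 224.7, 32.5, 88.92, np.float64(114.9), 691)
```

View pics/s10.png

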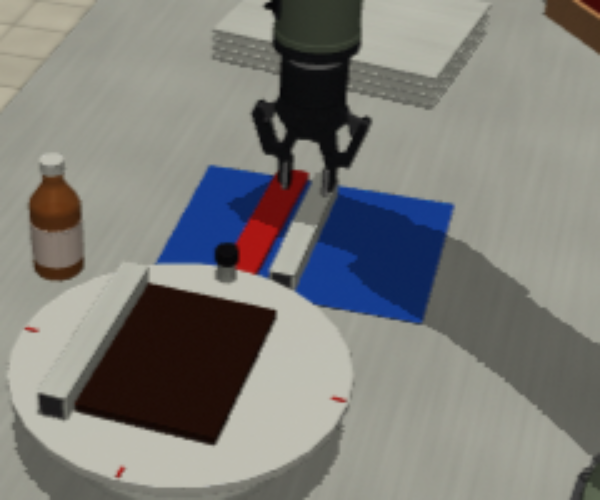

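The half turn is done, with the knob on the right at (227,255) in the crop. The gripper is over the second rail. I grip it high to clear the bar, shift it away and then regrip deeper.

move_arm:
  moves: "0 -1 10 0;0 -1 25 0;0 -1 40 0;0 -1 50 0;0 -1 54 0;0 -1 55 0;0 -1 55 0;0 -1 55 0;0 -1 55 0;0 -1 55 0"

```text
clock: 52.83
position: [0.4919, -0.3358, 0.0209]
tool_rot: [3.141, 0.0, 1.566]
force: [1.2, 0.0, -0.7]
grip_width: 0.0402
```

move_arm:
  moves: "0 0 0 0;0 0 0 0;0 0 0 0;0 0 0 0;0 0 0 0;0 0 0 0;0 0 0 0;0 0 0 0;0 0 0 0;0 0 0 0"
  grip: 0
  grip_force: 50

```text
clock: 53.67
position: [0.4919, -0.3358, 0.0209]
tool_rot: [3.141, 0.0, 1.566]
force: [-1.7, 1.0, 7.8]
grip_width: 0.0289
```

move_arm:
  moves: "0 0 -3 0;0 0 -5 0;0 -10 -5 0;0 -20 -5 0;0 -30 -5 0;0 -40 -5 0;0 -40 -5 0;0 -40 -3 0;0 -40 0 0;0 -40 1 0"

```text
clock: 54.5
position: [0.4522, -0.3357, 0.0201]
tool_rot: [3.141, 0.001, 1.566]
force: [-13.0, 7.2, 48.4]
grip_width: 0.0288
```

move_arm:
  moves: "0 0 0 0;0 0 0 0;0 0 0 0;0 0 0 0;0 0 2 0;0 0 5 0;0 0 7 0;0 0 8 0;0 0 8 0;0 0 8 0"
  grip: 0.55

```text
clock: 55.33
position: [0.4516, -0.3354, 0.0112]
tool_rot: [-3.141, -0.0, 1.566]
force: [0.4, 0.3, -1.0]
grip_width: 0.0472
```

move_arm:
  moves: "0 0 0 0;0 0 0 0;0 0 0 0;0 0 0 0;0 0 0 0;0 0 0 0;0 0 0 0;0 0 0 0;0 0 0 0;0 0 0 0"
  grip: 0
  grip_force: 70

```text
clock: 56.17
position: [0.4518, -0.3355, 0.0117]
tool_rot: [3.141, 0.0, 1.566]
force: [-0.2, 1.0, 5.8]
grip_width: 0.0287
```

move_arm:
  moves: "0 0 -5 0;0 0 -20 0;0 0 -50 0;0 0 -85 0;0 0 -120 0;0 0 -150 0;0 0 -170 0;0 0 -180 0;0 0 -180 0;0 0 -180 0"

```text
clock: 57.0
position: [0.4514, -0.3352, 0.1906]
tool_rot: [-3.141, -0.0, 1.566]
force: [0.0, 0.3, -4.1]
grip_width: 0.0286
```

```bash
python3 go.py 424 21 193 1.551; python3 look.py 11 | egrep 'bar|rail'
```

```text
t 57.0 pos [ 0.4514 -0.3352  0.1906] rot [-3.141 -0.     1.566] F [ 0.   0.3 -4.1] g 0.0286
shift [356.1 -29.1  -2.3] turn 0.015 q [ 0.59  0.47 -0.08  1.81  0.05  0.87  0.48]
 bar (543.6, -315.5, 162.4, 35.9, 87.77, np.float64(15.0), 521)
 rail on table (621.0, 22.0, 217.2, 30.9, 87.91, np.float64(114.3), 824)
 bar (542.9, -355.2, 235.3, 38.9, 88.21, np.float64(16.3), 495)
 rail on table (619.3, 21.4, 224.0, 32.5, 88.88, np.float64(115.0), 689)
```

move_arm:
  moves: "28 -2 0 0;66 -5 0 0;106 -9 0 0;146 -12 0 0;186 -15 0 0;226 -18 0 0.015;264 -22 0 0.015;300 -25 0 0.015;332 -27 0 0.015;352 -29 0 0.015"

```text
clock: 57.93
position: [0.4234, 0.0199, 0.1903]
tool_rot: [-3.14, -0.001, 1.554]
force: [0.6, 0.1, -1.8]
grip_width: 0.0285
```

move_arm:
  moves: "3 0 0 0;3 0 15 0;3 0 40 0;3 0 60 0;3 0 70 0;3 0 70 0;3 0 70 0;3 0 70 0;3 0 70 0;3 0 70 0"

```text
clock: 58.77
position: [0.4248, 0.0197, 0.1219]
tool_rot: [3.14, -0.0, 1.551]
force: [0.3, 0.5, -2.0]
grip_width: 0.0286
```

```bash
python3 go.py 424 20 93.5 1.551; python3 look.py 12 | egrep 'knob|rail'
```

```text
t 58.77 pos [0.4248 0.0197 0.1219] rot [ 3.14  -0.     1.551] F [ 0.3  0.5 -2. ] g 0.0286
shift [ 0.3 -0.8 28.4] turn -0.0 q [-0.03  0.4  -0.19  2.2   0.14  0.56 -0.35]
 knob (621.1, 38.7, 110.8, 29.3, 87.8, np.float64(116.4), 164)
 knob (621.0, -28.2, 39.8, 21.8, -70.16, np.float64(116.5), 47)
 knob (618.4, -69.2, 33.1, 25.9, 88.38, np.float64(116.1), 43)
 knob (622.4, 114.5, 30.6, 26.3, 88.09, np.float64(116.6), 53)
 knob (531.0, -130.2, 24.6, 21.7, -4.8, np.float64(121.3), 72)
 rail on table (621.0, 21.9, 217.2, 32.8, 88.27, np.float64(114.5), 820)
 knob (530.2, -129.9, 26.0, 23.0, 29.52, np.float64(122.6), 48)
 knob (617.5, -24.4, 122.0, 30.7, 87.85, np.float64(116.0), 158)
 knob (618.7, 69.2, 65.2, 28.7, -87.84, np.float64(116.0), 72)
 knob (622.3, 112.2, 41.9, 30.6, 77.12, np.float64(116.3), 48)
 knob (422.4, 78.3, 106.7, 28.7, 85.07, np.float64(123.4), 121)
 rail on table (618.8, 22.8, 224.9, 31.8, 88.74, np.float64(114.8), 698)
```

move_arm:
  moves: "0 -1 8 0;0 -1 16 0;0 -1 22 0;0 -1 25 0;0 -1 27 0;0 -1 28 0;0 -1 28 0;0 -1 28 0;0 -1 28 0;0 -1 28 0"

```text
clock: 59.7
position: [0.4236, 0.0198, 0.0935]
tool_rot: [3.141, -0.0, 1.551]
force: [0.9, 0.1, -2.9]
grip_width: 0.0287
```

move_arm:
  moves: "0 0 0 0;0 0 0 0;0 0 0 0;0 0 0 0;0 0 0 0;0 0 0 0;0 0 0 0;0 0 0 0;0 0 0 0;0 0 0 0"
  grip: 0.48

```text
clock: 60.53
position: [0.4235, 0.0198, 0.0933]
tool_rot: [-3.142, -0.0, 1.551]
force: [0.4, -0.3, -0.3]
grip_width: 0.0409
```

move_arm:
  moves: "0 0 -5 0;0 0 -15 0;0 0 -30 0;0 0 -45 0;0 0 -60 0;0 0 -70 0;0 0 -70 0;0 0 -70 0;0 0 -70 0;0 0 -70 0"

```text
clock: 61.37
position: [0.4231, 0.0197, 0.1628]
tool_rot: [-3.141, 0.0, 1.551]
force: [-1.3, 0.3, 0.8]
grip_width: 0.041
```

move_arm:
  moves: "0 -20 0 0;0 -45 0 0;0 -45 0 0;0 -45 0 0;0 -45 0 0;0 -45 0 0;0 -45 0 0;0 -45 0 0;0 -45 0 0;0 -45 0 0"
  grip: 0

```text
clock: 62.2
position: [0.3786, 0.0207, 0.1632]
tool_rot: [-3.141, -0.0, 1.551]
force: [-0.4, 0.4, 0.3]
grip_width: 0.0001
```

```bash
python3 look.py 13 | egrep 'knob|rail'; python3 go.py 390 20.5 97 1.551
```

```text
knob (621.7, 59.3, 80.0, 29.5, 87.75, np.float64(116.4), 115)
 knob (624.0, 112.6, 35.8, 26.5, -85.78, np.float64(116.5), 56)
 knob (614.8, -50.9, 29.2, 20.3, 82.01, np.float64(116.7), 25)
 knob (610.9, -75.8, 19.4, 11.5, 86.23, np.float64(116.3), 18)
 knob (530.5, -130.5, 23.0, 22.8, 9.24, np.float64(121.9), 68)
 knob (422.3, -81.2, 25.4, 22.3, 11.19, np.float64(116.2), 32)
 rail on table (621.2, 22.0, 216.8, 31.1, 88.06, np.float64(114.4), 822)
 knob (528.9, -128.7, 25.4, 25.2, 75.46, np.float64(121.9), 64)
 knob (618.5, 24.8, 219.2, 30.1, 88.92, np.float64(116.2), 293)
 knob (415.6, -57.6, 35.3, 11.5, 89.0, np.float64(116.7), 24)
 knob (424.2, 9.2, 145.4, 27.5, -88.36, np.float64(116.0), 165)
 knob (415.0, -22.3, 37.2, 13.0, -69.73, np.float64(116.0), 23)
 knob (433.6, 100.9, 56.8, 18.0, 74.9, np.float64(115.9), 50)
 knob (417.8, 106.8, 48.2, 15.4, -89.93, np.float64(116.0), 48)
 rail on table (619.2, 21.6, 225.6, 32.3, 88.53, np.float64(114.8), 695)
 rail on table (424.1, 21.1, 219.2, 30.6, 89.3, np.float64(114.8), 742)
t 62.3 pos [0.3785 0.0207 0.1633] rot [-3.142 -0.     1.551] F [-0.2  0.7  0.8] g -0.0002
shift [ 0.1 11.5 66.3] turn -0.0 q [-0.02  0.25 -0.22  2.26  0.09  0.63 -0.33]
```

move_arm:
  moves: "0 0 15 0;0 0 35 0;0 0 55 0;0 0 64 0;0 0 66 0;0 0 66 0;0 0 66 0;0 0 66 0;0 0 66 0;0 0 66 0"

```text
clock: 63.13
position: [0.3788, 0.0207, 0.0978]
tool_rot: [3.141, -0.0, 1.551]
force: [-0.1, 0.7, -0.0]
grip_width: 0.0001
```

move_arm:
  moves: "0 4 0 0;0 8 0 0;0 12 0 0;0 16 0 0;0 20 0 0;0 24 0 0;0 28 0 0;0 32 0 0;0 36 0 0;0 38 0 0"

```text
clock: 63.97
position: [0.4171, 0.0199, 0.0973]
tool_rot: [3.141, -0.0, 1.551]
force: [-1.3, 0.5, -0.5]
grip_width: 0.0001
```

move_arm:
  moves: "0 0.5 0 0;0 1 0 0;0 1.5 0 0;0 1.5 0 0;0 2 0 0;0 2 0 0;0 2.5 0 0;0 2.5 0 0;0 2.5 0 0;0 2.5 0 0"

```text
clock: 64.8
position: [0.419, 0.0199, 0.0973]
tool_rot: [3.142, -0.0, 1.551]
force: [-0.4, 0.1, 0.1]
grip_width: 0.0002
```

move_arm:
  moves: "0 0.2 0 0;0 0.4 0 0;0 0.6 0 0;0 0.8 0 0;0 1 0 0;0 1.2 0 0;0 1.4 0 0;0 1.5 0 0;0 1.5 0 0;0 1.5 0 0"

```text
clock: 65.63
position: [0.4198, 0.0197, 0.0972]
tool_rot: [-3.14, 0.0, 1.551]
force: [-6.1, -0.2, 4.8]
grip_width: 0.0
```

move_arm:
  moves: "0 0.3 0 0;0 0.6 0 0;0 0.6 0 0;0 -5 0 0;0 -18 0 0;0 -28 0 0;0 -28 -25 0;0 -28 -60 0;0 -28 -100 0;0 -28 -134 0"

```text
clock: 66.47
position: [0.392, 0.0206, 0.2336]
tool_rot: [3.141, -0.0, 1.551]
force: [1.6, -0.7, 0.9]
grip_width: 0.0001
```

```bash
python3 look.py 14; python3 go.py 543 -355 232 1.544
```

```text
t 66.47 pos [0.392  0.0206 0.2336] rot [ 3.141 -0.     1.551] F [ 1.6 -0.7  0.9] g 0.0001
q [ 0.015  0.153 -0.243  2.154  0.049  0.838 -0.277]
top
 pan/cutters (498.7, 356.7, 266.8, 167.7, -2.69, np.float64(48.3), 628)
 pan/cutters (593.4, 353.0, 51.2, 50.7, 87.62, np.float64(45.3), 98)
 pan/cutters (529.6, 355.2, 52.1, 50.1, 86.84, np.float64(45.3), 93)
 pan/cutters (470.0, 357.8, 52.4, 46.7, 87.76, np.float64(45.6), 83)
 pan/cutters (407.8, 361.4, 52.6, 50.2, 86.84, np.float64(45.3), 100)
 knob (627.2, 90.4, 39.1, 19.3, -86.15, np.float64(115.9), 33)
 knob (621.0, 42.8, 52.7, 29.0, 87.2, np.float64(116.5), 72)
 knob (619.9, 1.3, 58.2, 28.7, 87.69, np.float64(116.2), 85)
 knob (625.3, -37.8, 19.5, 14.7, 87.9, np.float64(116.2), 23)
 knob (618.4, -65.2, 41.5, 26.0, 86.46, np.float64(116.4), 50)
 knob (618.5, 115.7, 31.2, 17.6, 67.26, np.float64(116.1), 28)
 knob (531.6, -130.0, 23.3, 22.3, -4.87, np.float64(121.4), 68)
 bar (543.5, -351.9, 237.1, 36.2, 88.15, np.float64(15.0), 804)
 table (556.2, 19.6, 337.1, 296.5, 89.08, np.float64(84.4), 3838)
 slab (541.3, 24.7, 215.7, 139.2, 86.
[... 664 characters left out ...]
 57.2, 69.8, 22.6, -58.63, np.float64(115.9), 52)
 knob (449.7, 101.7, 48.4, 28.0, 89.1, np.float64(116.1), 75)
 bar (543.4, -328.9, 180.5, 38.3, 88.97, np.float64(16.3), 345)
 table (539.1, -122.2, 152.7, 57.9, -0.58, np.float64(85.1), 553)
 table (531.6, 41.9, 338.3, 298.5, 3.6, np.float64(84.8), 4307)
 slab (522.3, 22.8, 215.4, 169.3, 89.48, np.float64(97.0), 3133)
 rail on table (619.4, 20.8, 226.2, 32.6, 88.7, np.float64(114.9), 692)
 rail on table (448.3, 18.5, 222.7, 30.7, 88.75, np.float64(114.9), 739)
t 66.57 pos [0.3945 0.0206 0.2357] rot [ 3.133e+00 -1.000e-03  1.550e+00] F [-0.3  0.3 -0.8] g 0.0
shift [-372.5  156.2    4.6] turn 0.006 q [ 0.02  0.15 -0.24  2.15  0.05  0.84 -0.28]
```

View pics/side14.png

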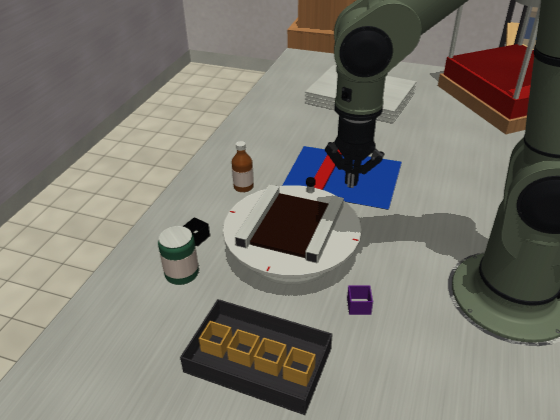

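```bash
python3 - <<'E'
from h import *
i=cv2.imread('pics/side14.png'); j=cv2.imread('pics/top14.png')
a=cv2.resize(i[180:265,228:352],None,fx=6,fy=6,interpolation=cv2.INTER_CUBIC); cv2.imwrite('pics/c14.png',cv2.convertScaleAbs(a,alpha=1.6))
E
```

```text
(no output)
```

View pics/c14.png

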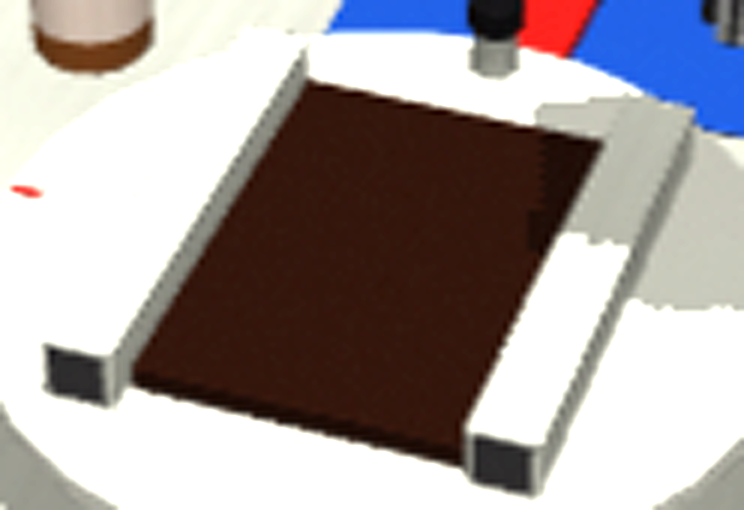

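No gap shows along either rail. Now the bar.

move_arm:
  moves: "-25 10 0 0;-60 25 0 0;-98 41 0 0;-136 57 0 0;-174 73 0 0;-212 89 0 0;-250 105 0 0;-288 121 0 0;-325 136 0 0;-355 149 0 0"
  grip: 1

```text
clock: 67.4
position: [0.5343, -0.3405, 0.2305]
tool_rot: [-3.141, 0.001, 1.549]
force: [0.6, 0.3, 0.8]
grip_width: 0.0854
```

move_arm:
  moves: "-17 7 0 0;-17 7 20 0;-17 7 55 0;-17 7 90 0;-17 7 120 0;-17 7 140 0;-17 7 150 0;-17 7 150 0;-17 7 150 0;-17 7 150 0"

```text
clock: 68.23
position: [0.5417, -0.3551, 0.0828]
tool_rot: [3.14, 0.001, 1.551]
force: [0.4, -0.8, 0.5]
grip_width: 0.0852
```

```bash
python3 look.py 15 | egrep 'bar|top|side'; python3 go.py 543.3 -354 7 1.54
```

```text
top
 bar (543.8, -308.3, 147.6, 37.6, 89.63, np.float64(15.0), 477)
side
 bar (542.5, -354.2, 239.4, 39.1, 88.38, np.float64(16.3), 491)
t 68.33 pos [ 0.5417 -0.3551  0.0828] rot [3.140e+00 1.000e-03 1.551e+00] F [-0.8  0.4 -1.3] g 0.0855
shift [ 1.2  1.5 75.8] turn 0.011 q [ 0.52  0.73 -0.05  1.65  0.05  0.76  0.43]
```

move_arm:
  moves: "1 1 15 0.01;1 1 35 0.01;1 1 55 0.01;1 1 67 0.01;1 1 72 0.01;1 1 74 0.01;1 1 74 0.01;1 1 74 0.01;1 1 74 0.01;1 1 74 0.01"

```text
clock: 69.17
position: [0.5424, -0.354, 0.0081]
tool_rot: [3.141, 0.001, 1.541]
force: [0.1, -0.9, -0.4]
grip_width: 0.0853
```

move_arm:
  moves: "0 0 0 0;0 0 0 0;0 0 0 0;0 0 0 0;0 0 0 0;0 0 0 0;0 0 0 0;0 0 0 0;0 0 0 0;0 0 0 0"
  grip: 0
  grip_force: 50

```text
clock: 70.0
position: [0.5421, -0.3537, 0.0077]
tool_rot: [3.141, 0.0, 1.541]
force: [-1.3, 0.7, 6.6]
grip_width: 0.0383
```

move_arm:
  moves: "0 0 -5 0;0 0 -20 0;0 0 -50 0;0 0 -85 0;0 0 -120 0;0 0 -155 0;0 0 -190 0;0 0 -215 0;0 0 -225 0;0 0 -225 0"

```text
clock: 70.83
position: [0.5428, -0.3542, 0.2359]
tool_rot: [3.137, 0.002, 1.541]
force: [0.5, -0.4, -2.2]
grip_width: 0.0383
```

```bash
python3 go.py 534 19.5 232 -0.02
```

```text
t 70.83 pos [ 0.5428 -0.3542  0.2359] rot [3.137e+00 2.000e-03 1.541e+00] F [ 0.5 -0.4 -2.2] g 0.0383
shift [373.3 -20.1   3. ] turn 1.561 q [ 0.52  0.55 -0.04  1.53  0.03  1.05  0.43]
```

move_arm:
  moves: "25 -1 0 0.12;60 -3 0 0.24;98 -5 0 0.36;136 -7 0 0.48;174 -9 0 0.6;212 -11 0 0.72;250 -13 0 0.84;288 -15 0 0.96;326 -18 0 1.08;355 -19 0 1.2"

```text
clock: 71.67
position: [0.5325, 0.0035, 0.2313]
tool_rot: [-3.141, 0.002, 0.351]
force: [1.1, 0.4, -0.3]
grip_width: 0.0382
```

```bash
python3 go.py 534 19.5 232 -0.02
```

```text
t 71.67 pos [0.5325 0.0035 0.2313] rot [-3.141e+00  2.000e-03  3.510e-01] F [ 1.1  0.4 -0.3] g 0.0382
shift [  6.9 -14.5  -0.7] turn 0.371 q [-0.24  0.38  0.16  1.85 -0.07  0.92 -1.27]
```

move_arm:
  moves: "3 -6 0 0.12;6 -13 0 0.24;6 -13 0 0.36;6 -13 10 0.36;6 -13 30 0.36;6 -13 55 0.36;6 -13 75 0.36;6 -13 85 0.36;6 -13 85 0.36;6 -13 85 0.36"

```text
clock: 72.5
position: [0.5345, 0.0151, 0.147]
tool_rot: [3.141, 0.001, -0.003]
force: [1.2, 1.2, -0.8]
grip_width: 0.0383
```

```bash
python3 go.py 534 19.5 119.5 -0.02;  python3 - <<'E'
from h import *
for n in ('top','side'):
    p=bot.grab_frame(n); f,H,S,V=masks(p)
    for r in rects(p,((H<8)|(H>172))&(S>120),(.11,.2),(.38,.70,-.12,.15),40): print(n,r)
    if n=='side': cv2.imwrite('pics/s16.png',cv2.resize(p['frame'][140:320,180:420,::-1],None,fx=3,fy=3))
E
```

```text
t 72.5 pos [0.5345 0.0151 0.147 ] rot [ 3.141e+00  1.000e-03 -3.000e-03] F [ 1.2  1.2 -0.8] g 0.0383
shift [-0.5 -4.5 27.5] turn 0.017 q [-0.29  0.5   0.21  1.92 -0.15  0.73 -1.57]
side (595.2, 20.5, 126.8, 58.1, -15.14, np.float64(155.4), 523)
side (474.3, 19.5, 118.3, 53.9, -1.67, np.float64(155.6), 677)
```

View pics/s16.png

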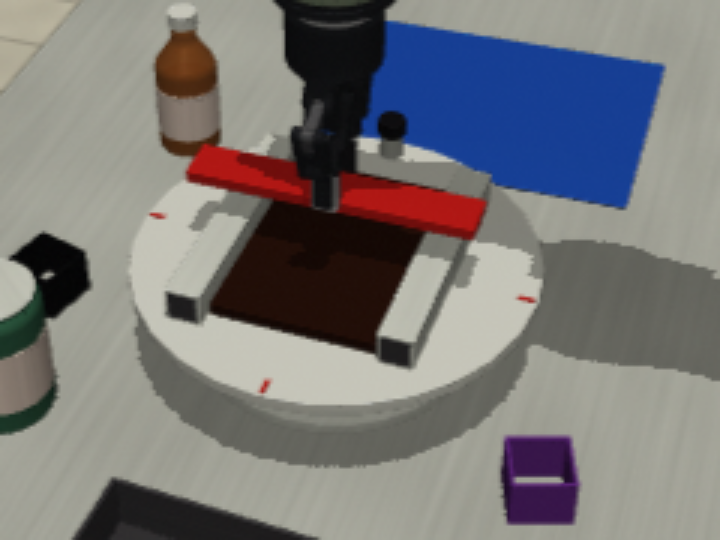

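The bar hangs level and square over the slab, spanning about (190,165)–(485,220) in the crop. I lower and release it.

move_arm:
  moves: "0 -4 8 0.017;0 -4 15 0.017;0 -4 20 0.017;0 -4 24 0.017;0 -4 26 0.017;0 -4 27 0.017;0 -4 27.5 0.017;0 -4 28 0.017;0 -4 28 0.017;0 -4 28 0.017"

```text
clock: 73.43
position: [0.5349, 0.0195, 0.1195]
tool_rot: [-3.142, -0.0, -0.022]
force: [0.3, 0.0, -1.4]
grip_width: 0.0382
```

move_arm:
  moves: "0 0 0 0;0 0 0 0;0 0 0 0;0 0 0 0;0 0 0 0;0 0 0 0;0 0 0 0;0 0 0 0;0 0 0 0;0 0 0 0"
  grip: 0.8

```text
clock: 74.27
position: [0.5348, 0.0195, 0.1193]
tool_rot: [-3.142, 0.0, -0.022]
force: [0.7, 0.3, 0.9]
grip_width: 0.0683
```

move_arm:
  moves: "0 0 -8 0;0 0 -20 0;0 0 -40 0;0 0 -65 0;0 0 -95 0;0 0 -120 0;0 0 -130 0;0 0 -130 0;0 0 -130 0;0 0 -130 0"

```text
clock: 75.1
position: [0.5343, 0.0195, 0.2485]
tool_rot: [3.141, 0.001, -0.021]
force: [0.4, 0.9, -0.5]
grip_width: 0.0683
```

move_arm:
  moves: "-20 25 0 0;-40 55 0 0;-60 90 0 0;-80 125 0 0;-95 160 0 0;-105 195 0 0;-105 230 0 0;-105 265 0 0;-105 290 0 0;-105 300 0 0"

```text
clock: 75.93
position: [0.4221, -0.2815, 0.2483]
tool_rot: [3.141, 0.002, -0.025]
force: [-0.7, 0.7, 0.9]
grip_width: 0.0687
```

```bash
python3 look.py 17; python3 - <<'E'
from h import *
for n in ('top','side'):
    p=bot.grab_frame(n); f,H,S,V=masks(p)
    for r in rects(p,((H<8)|(H>172))&(S>120),(.11,.2),(.38,.70,-.12,.15),40): print(n,r)
    if n=='side': cv2.imwrite('pics/s18.png',cv2.resize(p['frame'][140:320,180:420,::-1],None,fx=3,fy=3))
E
```

```text
t 75.93 pos [ 0.4221 -0.2815  0.2483] rot [ 3.141e+00  2.000e-03 -2.500e-02] F [-0.7  0.7  0.9] g 0.0687
q [ 0.17   0.333  0.384  1.9   -0.151  0.938 -0.971]
top
 pan/cutters (498.4, 356.4, 265.8, 166.6, -2.69, np.float64(48.5), 637)
 pan/cutters (593.5, 352.3, 51.4, 50.3, 86.98, np.float64(45.6), 98)
 pan/cutters (529.6, 354.8, 51.3, 50.3, 86.86, np.float64(44.7), 98)
 pan/cutters (469.2, 358.0, 51.2, 48.5, 87.81, np.float64(45.2), 83)
 pan/cutters (407.6, 361.7, 51.8, 50.1, 86.09, np.float64(45.4), 95)
 knob (536.4, 16.3, 238.3, 66.5, -1.73, np.float64(126.0), 1249)
 knob (622.2, 67.7, 47.1, 29.1, 88.57, np.float64(116.2), 66)
 knob (619.5, -48.6, 74.8, 25.9, 87.06, np.float64(116.4), 92)
 knob (620.4, 105.0, 50.0, 23.2, 87.99, np.float64(116.3), 57)
 knob (531.6, -130.1, 23.1, 21.7, -0.89, np.float64(122.3), 68)
 knob (462.2, 110.9, 21.5, 5.6, 88.2, np.float64(116.5), 16)
 knob (452.3, 94.2, 19.3, 15.2, -35.02, np.float64(116.2), 22)
 knob (452.3, 60.1, 27.3, 16.1, -1.95, np.float64(116.5), 28)
 knob (453.9, -38.2, 18.8, 16.3, 87.86, np.float64(116.0), 21)
 knob (452.2, -78.6, 19.
[... 1434 characters left out ...]
p.float64(116.0), 141)
 table (539.8, -121.6, 152.8, 60.4, -2.62, np.float64(85.1), 556)
 table (531.3, 41.6, 337.4, 301.2, 3.89, np.float64(84.8), 4077)
 slab (535.3, -55.3, 137.2, 58.8, -0.16, np.float64(97.0), 603)
 slab (534.9, 74.4, 207.2, 120.6, 1.58, np.float64(97.0), 1882)
 rail on table (617.2, -52.3, 76.8, 30.5, 89.22, np.float64(114.7), 199)
 rail on table (446.3, -52.2, 82.9, 30.9, 89.18, np.float64(115.1), 240)
 rail on table (620.5, 84.8, 103.5, 31.2, 88.71, np.float64(115.0), 341)
 rail on table (448.6, 82.5, 93.5, 35.4, -87.47, np.float64(115.1), 364)
top (537.5, 19.3, 235.8, 38.3, -1.88, np.float64(126.5), 1222)
side (535.4, 20.4, 239.0, 46.6, -1.57, np.float64(126.2), 1319)
```

View pics/s18.png

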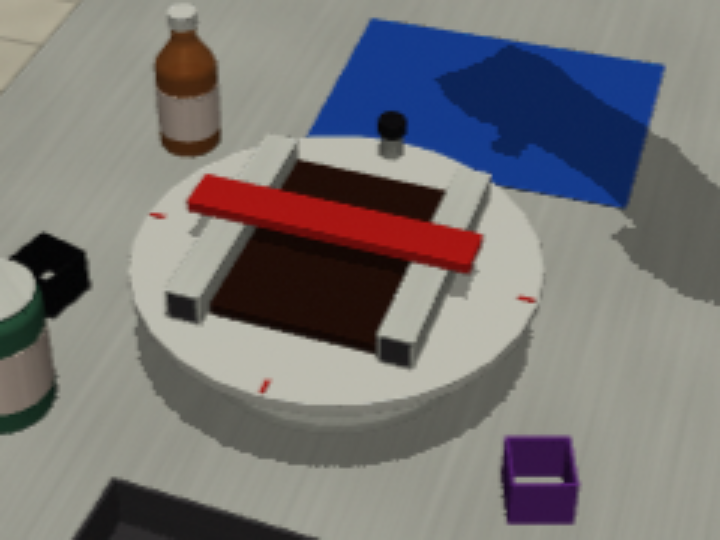

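```bash
python3 -c "
from h import *
st(); print(bot.job_done())"
```

```text
t 76.13 pos [ 0.4232 -0.2771  0.2485] rot [-3.141e+00  1.000e-03 -2.100e-02] F [-0.3  0.5 -0.2] g 0.0686
the job is handed in; nothing more can be done
None
```

The job is finished and handed in at 76 s of the 210 s allowed. No verdict was reported, so what follows rests on my own last checks.

**What I did:**
1. Lifted the four brass cutters off the slab into the pan.
2. Laid one rail beside the slab's near side and pushed it flush (about 9 N at contact).
3. Turned the table half a turn by the knob, keeping the rail in place.
4. Laid the second rail on the side now facing the robot and pushed it flush (about 6 N).
5. Set the red bar across both rails and moved the arm clear.

**Last checks:**
- **Cutters:** all four stand upright in the pan.
- **Turntable:** the knob is about where the last click should put it, at (530, −130) mm.
- **Rails:** they are about 171 mm apart between centres, where exactly flush would be 170 mm. That leaves at most about 1.5 mm of gap in all. They are parallel to the slab within measurement accuracy and centred within a few mm.
- **Red bar:** it is level, with its top at about 126.5 mm where 127 mm is expected. It is within 3 mm of the slab's middle and within about 1° of square.
- **Bystanders:** I saw no change in the bottle, the can or the two look-alike cutters.

**Other notes:**
- The red bar was knocked aside during the run and ended up close to the second rail. I gripped that rail high, shifted it 40 mm clear and regripped it lower.
- I found no failed checks. The two cameras disagreed by about 2 mm in position, which matches the stated calibration.

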